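Put the scoop and spatula away in the counter drawer

TASK

Put the bulk scoop and the serving spatula away in the open drawer on the counter: the scoop resting on its flat base, crosswise in the wide compartment just behind the drawer front, and the spatula flat in the long compartment that runs front to back, its handle towards the drawer front. Set both down rather than dropping them, then gently push the drawer fully shut without slamming it, and leave the tongs in their compartment and the jar and bowl where they stand.

Things in the scene. Friction and masses are not known exactly. Their poses are not given: they have to be found in the camera images.
- scoop: Flat-bottomed bulk scoop, 170 mm long: aluminium pan 97 long x 74 wide, 40 high at the back, 8 at the mouth, and a level wooden handle 73 long x 20 wide x 18 high, its middle 24 above the base. About 160 g (varies), balance point within 5 mm of the origin. Lies on its base on the counter. Origin: middle of its length and width, at the base; x to the mouth (handle at x -85 to -12 mm), z up.
- scoop_grip (a point): Point to take the scoop: in the middle of the handle, 35 mm behind the scoop's origin and 24 mm above its base; pinch the handle's 20 mm width.
- spatula: Serving spatula, 195 mm long: wooden handle 105 long x 24 wide x 16 high and steel blade 64 wide, 3 thick, on one common flat underside. About 130 g (varies), balance point within 10 mm of the origin. Lies flat on the counter. Origin: middle of its length and width, at the underside; x to the blade's tip (handle at x -97 to +7 mm), z up.
- spatula_grip (a point): Point to take the spatula: on the handle near the blade, 10 mm on the handle side of the origin, 10 mm above the underside; pinch the handle's 24 mm width.
- spatula_tip (a point): Middle of the tip edge of the blade, at its underside, 97.5 mm ahead of the spatula's origin.
- drawer (a joint): How far the drawer is pulled out of its unit, m: 0 fully shut, 0.24 at its stop. It starts almost fully out (0.222 to 0.236). It slides with about 3 N of friction (a little more when fast), has no spring or catch, and stays where it is left.
- unit_front (a point): Low dark wooden drawer unit fixed on the counter, 324 wide, 255 deep, 80 high, its open front towards the robot; a metal tin stands on its top at the back. This point: bottom middle of that front, at counter level; x points into the unit (the way the drawer shuts), y to the left looking in, z up.
- pull (a point): Middle of the drawer's steel bow handle: a level bar 10 mm thick, 96 long, along y, 23 mm ahead of the front panel's face and 40 above the counter. Axes as unit_front. The panel is 18 thick, 322 wide, its top edge 75 mm above the counter. Pushing the bar (or panel) along +x shuts the drawer; it has to travel by the value of joint drawer.
- cross_bay (a point): Centre of the floor of the wide crosswise compartment, just behind the drawer front on the right: 110 mm front to back (x), 190 mm left to right (y). Floor 14 mm above the counter; above the floor the dividers rise 30, outer walls 40 and front panel 61 mm. Axes as unit_front; moves with the drawer. The scoop lies here along y, either way round.
- long_bay (a point): Centre of the floor of the long compartment on the left of the drawer: 214 mm front to back (x), 84 mm wide (y); floor and walls as for cross_bay. Axes as unit_front; moves with the drawer. The spatula lies here along x, blade to +x (back), handle to -x (front).
- tongs: Steel serving tongs, 158 long x 58 wide x 18 high, lying loose in the drawer's third compartment (right, at the back, 98 x 190 mm). Origin: middle, at the underside; x points along them to the open end. To be left there.
- jar: Bystander: jar of brown nuts with a steel lid, 86 mm across, 125 high, on the counter beside the unit. Origin under its middle.
- bowl: Bystander: white bowl, 120 mm across, 45 high, on the counter beside the unit. Origin under its middle.
There are look-alikes about, which are no part of the job. Leave any green look-alike of the spatula alone.

How it is judged (in metres and radians):
On the way, in this order (a step that is already met when the one before it is completed fails the run):
1. one of the two tools lies released in its own compartment of the open drawer (value of joint drawer above 0.15 m and ((x of scoop in the frame of cross_bay between -0.021 and 0.021 m and y of scoop in the frame of cross_bay between -0.014 and 0.014 m and z of scoop in the frame of cross_bay below 0.006 m and angle between scoop's own z axis and vertical below 0.08 rad and angle between the x axis of scoop and the y axis of cross_bay, either way round below 0.3 rad and contact force between the fingers and scoop below 0.1 N and linear speed of scoop below 0.03 m/s) or (x of spatula in the frame of long_bay between -0.014 and 0.014 m and y of spatula in the frame of long_bay between -0.014 and 0.014 m and z of spatula in the frame of long_bay below 0.005 m and angle between spatula's own z axis and vertical below 0.06 rad and x of spatula_tip in the frame of long_bay above 0.05 m and contact force between the fingers and spatula below 0.1 N and linear speed of spatula below 0.03 m/s))), for 0.2 s.
2. both tools lie released in their compartments, the drawer still open (value of joint drawer above 0.15 m and x of scoop in the frame of cross_bay between -0.021 and 0.021 m and y of scoop in the frame of cross_bay between -0.014 and 0.014 m and z of scoop in the frame of cross_bay below 0.006 m and angle between scoop's own z axis and vertical below 0.08 rad and angle between the x axis of scoop and the y axis of cross_bay, either way round below 0.3 rad and contact force between the fingers and scoop below 0.1 N and linear speed of each of scoop, spatula below 0.03 m/s and x of spatula in the frame of long_bay between -0.014 and 0.014 m and y of spatula in the frame of long_bay between -0.014 and 0.014 m and z of spatula in the frame of long_bay below 0.005 m and angle between spatula's own z axis and vertical below 0.06 rad and x of spatula_tip in the frame of long_bay above 0.05 m and contact force between the fingers and spatula below 0.1 N), for 0.2 s.
At the end, for the whole second after the job is handed in: Drawer shut to within 6 mm; scoop level on the wide bay's floor, crosswise within 0.3 rad, origin within 21 mm (x), 14 mm (y) of its centre; spatula flat in the long bay, within 14 mm of its centre, blade to the back; tongs still in the rear bay; all at rest (value of joint drawer below 0.006 m and linear speed of each of scoop, spatula below 0.02 m/s and x of scoop in the frame of cross_bay between -0.021 and 0.021 m and y of scoop in the frame of cross_bay between -0.014 and 0.014 m and z of scoop in the frame of cross_bay below 0.006 m and angle between scoop's own z axis and vertical below 0.08 rad and angle between the x axis of scoop and the y axis of cross_bay, either way round below 0.3 rad and x of spatula in the frame of long_bay between -0.014 and 0.014 m and y of spatula in the frame of long_bay between -0.014 and 0.014 m and z of spatula in the frame of long_bay below 0.005 m and angle between spatula's own z axis and vertical below 0.06 rad and x of spatula_tip in the frame of long_bay above 0.05 m and y of tongs in the frame of cross_bay between -0.045 and 0.045 m and x of tongs in the frame of cross_bay above 0.065 m and z of tongs in the frame of cross_bay below 0.01 m); the robot touches nothing.
It fails at once if the drawer is slammed (shut faster than 0.35 m/s) (velocity of joint drawer below -0.35 m/s).
It fails at once if the scoop is dropped into the drawer (falls freely from more than about 20 mm) (horizontal distance between scoop and cross_bay below 0.12 m and z of scoop in the frame of cross_bay below 0.06 m and linear speed of scoop above 0.65 m/s and contact force between the fingers and scoop below 0.1 N).
It fails at once if the spatula is dropped into the drawer (falls freely from more than about 20 mm) (horizontal distance between spatula and long_bay below 0.12 m and z of spatula in the frame of long_bay below 0.06 m and linear speed of spatula above 0.65 m/s and contact force between the fingers and spatula below 0.1 N).
It fails at once if the jar or the bowl is shifted more than 25 mm or tipped (distance of any of jar, bowl from where it was at the start of the episode above 0.025 m or angle between any of jar, bowl's own z axis and vertical above 0.3 rad).
It also fails if it takes over 72 s, if anything falls off the work surface, if the arm or the gripper's body presses on something with over 40 N, if the wrist force passes 120 N, or if a joint passes its speed limit or range.

ROBOT

A 6-joint arm with a two-finger parallel gripper is mounted at the origin on the work surface. World frame = base frame: x ahead of the robot, y to its left, z up, the work surface at z = 0. Lengths are in mm, angles in rad, forces in N, time in s.
With the tool pointing down it reaches from about 250 to 725 mm from the base axis. Payload 4 kg.
Tool frame: the origin (TCP) lies at the very end of the fingers, on their centre line; the grasp point (between the pads) lies r.grip_depth behind it (r.grip_depth is the distance from the TCP to the grasp point, in mm); z points along the fingers, y is the direction in which the jaws open and shut (so a half turn about z gives the same grasp; the last joint's range is limited). The gripper opens to 85 mm and grips with 20 to 120 N. Pads are 22 mm wide; open, the fingers measure 114 mm over their backs; the gripper's body (76 mm by 85 mm) begins 54 mm behind the grasp point. The pads swing forward as they close: fully open they stand 13 mm farther back than shut.
Start: joints at [-1.281, 0.241, 0.005, 1.335, 0, 1.571], TCP at [142.878, -479.151, 231.306] pointing down, gripper open.
Joint ranges: [-2.72, 2.72], [-1.05, 1.87], [-1.09, 1.28], [-1.99, 2.15], [-1.42, 1.44], [-3.14, 3.14]. Speed limits (rad/s): [2.79, 2.79, 3.14, 3.14, 3.14, 3.14].

INTERFACE

Orientations are given as a unit quaternion [x, y, z, w].
In Python, from cell import r, vision, sign_off gives the robot as it stands.
- The arm moves only by the tool move_arm, never from a script. Its argument "targets" is text: rows parted by semicolons, each of 7 numbers parted by spaces: the turn, a rotation vector about the tool's x, y, z in rad, then the shift along the tool's x, y, z in cm, then the closure in counts, from 0 (fully open) to 255 (shut). In form: wx wy wz x y z jaw; .... A call has 1 to 20 rows; each row shifts and turns the pose as measured when the row begins, along the tool's axes as they then stand; what a row does not reach is not made up. A row lasts 1/12 s, in which the tool goes at most 41.7 mm and 7.16 degrees, less where a joint would pass 70% of its speed; a pose out of reach is approached as far as the arm can. A call with a gripper value outside its range is refused whole. The fingers move at their own pace and stop on an object; "newtons" is the grip in N (left out, the last holds). Time passes only in rows, so rows that do not move let the fingers close. It gives the time, the measured TCP pose, the force and the opening at its end, in the units of the state.
- r.state(): the state, without advancing time (a new reading comes with each control period).
- vision.camera(name): name is "side" or "top" or "wrist"; returns the picture (480x640x3 uint8, blue, green, red); there is no depth.
- vision.calibration(name): a dict with "K" (3x3 intrinsics, pixels), "extrinsics" (4x4, takes a point from world to camera coordinates). Camera axes: x right, y up, looking along -z (the intrinsics and any distortion apply to the point x, -y, -z); pixel columns grow to the right and rows downward; lengths in mm; the calibration is good to about 2 mm. A picture is of the moment at which its call begins: read the wrist's pose just before it. calibration takes no time and is no camera call; for the wrist camera it gives the pose at the moment of the call.
- sign_off(): hands the job in, once; it reports no verdict.
The state is a dict: "clock": time; "q": joint angles; "joint_vel": joint speeds; "effort": joint torques, N m; "tcp_pos": TCP position; "orientation": TCP orientation; "contact_force": force on the tool from outside, world axes, zero at the start; "torque": the same for the moment, N m; "opening": opening from 0.0 (shut) to 1.0 (fully open).
Only numpy, scipy, OpenCV 4.12 (cv2) and the standard library are available. Lean on these libraries where they do the work, as an engineer would, in place of code of your own. Each camera call takes 0.05 s, during which the arm holds its last target.

## Working session

There is one attempt and no reset: what is moved stays moved. The work goes in short steps, Python scripts to look and compute and a tool call to move; the robot and the scene stay as the last step left them, time stands still between calls to the robot, and variables do not carry over. Pictures are saved under pics/ and viewed, and the job is handed in when it is done.

Besides the shell and the picture viewer there is one more tool, called after "Call:" as a command line: name --argument value ..., lists and objects as JSON in quotes. move_arm: Moves the arm, as the interface text tells. Its arguments: {"type":"object","properties":{"targets":{"type":"string"},"newtons":{"type":"number"}},"required":["targets"]}

```bash
ls; mkdir -p pics
python3 - <<'E'
from cell import r, vision
import cv2
print(r.state(), r.grip_depth)
for n in ("side","top","wrist"):
    im=vision.camera(n); cv2.imwrite(f"pics/{n}0.png",im)
    c=vision.calibration(n); print(n,c)
E
```

```text
pics
{'clock': 0.0, 'q': array([-1.28100971e+00,  2.41438742e-01,  3.71508898e-03,  1.33519625e+00,
        9.30799864e-06,  1.57078494e+00]), 'joint_vel': array([ 7.41232275e-04,  6.24779040e-04, -8.89358109e-04, -8.02126725e-04,
        5.25502933e-04,  8.74359736e-05]), 'effort': array([-3.89298802e-04, -3.72317398e+01,  2.52408063e+01,  1.69340411e-02,
       -7.09418896e-05,  7.22132455e-06]), 'tcp_pos': array([ 142.69494012, -478.54246898,  230.3966054 ]), 'orientation': array([ 9.89519937e-01,  1.44392404e-01, -1.48696729e-04, -1.05133271e-03]), 'contact_force': array([ 0.86714966,  0.2523827 , -0.22487321]), 'torque': array([-0.00417508,  0.01442292,  0.01253336]), 'opening': 0.9983398733690927} 18.700000000000003
side {'K': array([[479.43570525,   0.        , 315.52656853],
       [  0.        , 479.43570525, 234.31440125],
       [  0.        ,   0.        ,   1.        ]]), 'extrinsics': array([[ 9.98629168e-01, -4.92697403e-02, -1.76713557e-02,
        -5.55411223e+02],
       [ 3.97681797e-02,  4.94661107e-01,  8.68175605e-01,
        -1.06512110e+02],
       [-3.4033454
[... 497 characters left out ...]
+02],
       [-1.44422937e-01, -1.78195159e-02,  9.89355588e-01,
        -1.06637116e+03],
       [ 0.00000000e+00,  0.00000000e+00,  0.00000000e+00,
         1.00000000e+00]])}
wrist {'K': array([[354.42305018,   0.        , 325.23461084],
       [  0.        , 354.42305018, 236.2022047 ],
       [  0.        ,   0.        ,   1.        ]]), 'extrinsics': array([[ 2.86439180e-01, -9.58096046e-01, -2.13596114e-03,
        -4.99439431e+02],
       [ 9.13195897e-01,  2.73688652e-01, -3.01940020e-01,
         4.03877285e+01],
       [ 2.89872128e-01,  8.45369008e-02,  9.53324531e-01,
        -3.79466676e+02],
       [ 0.00000000e+00,  0.00000000e+00,  0.00000000e+00,
         1.00000000e+00]])}
```

View pics/top0.png

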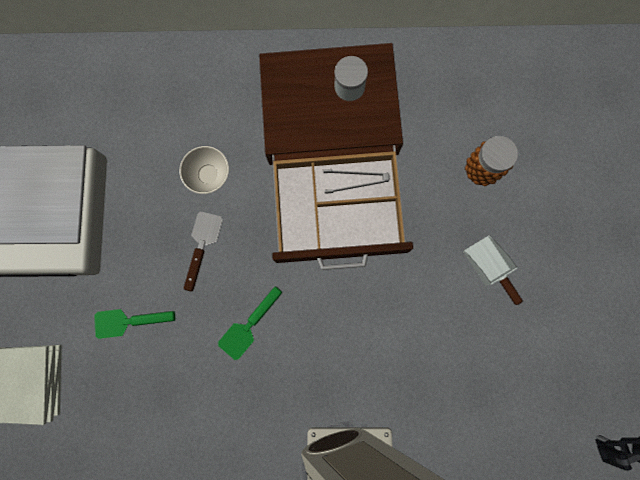

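View pics/side0.png

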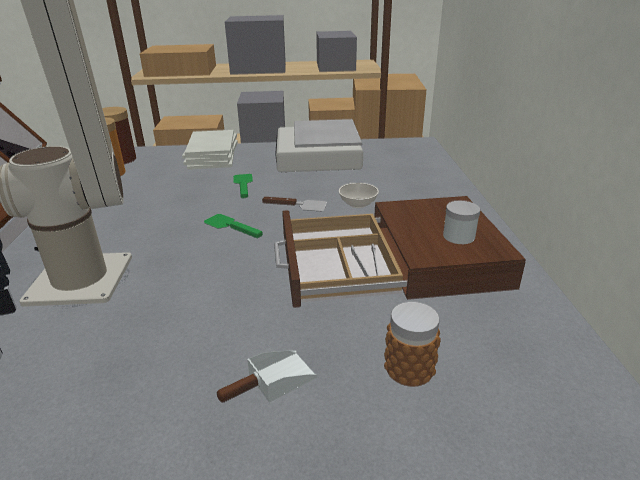

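View pics/wrist0.png

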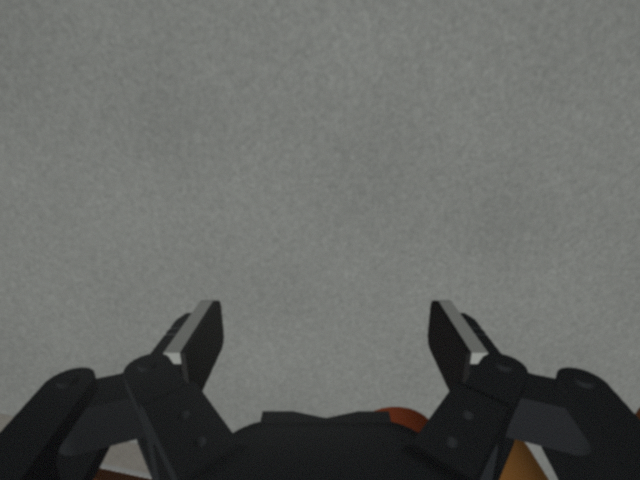

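The top view shows the spatula (brown handle, steel blade) at about (200,250). Two green look-alikes are at (135,322) and (250,323). The only scoop is at (495,268), and the tongs in the drawer at (357,180) are to be left. In the side view the spatula is at (295,203) and the scoop at (270,375). Next I measure.

```bash
cat > h.py <<'E'
import numpy as np, cv2
from cell import r, vision
def proj(c,P):
    P=np.atleast_2d(P).astype(float); E=c["extrinsics"]; p=P@E[:3,:3].T+E[:3,3]
    q=np.c_[p[:,0],-p[:,1],-p[:,2]]@c["K"].T
    return q[:,:2]/q[:,2:]
def cast(c,uv,z):
    uv=np.atleast_2d(uv).astype(float); E=c["extrinsics"];R=E[:3,:3];o=-R.T@E[:3,3]
    d=np.c_[uv,np.ones(len(uv))]@np.linalg.inv(c["K"]).T
    d=(d*[1,-1,-1])@R
    return o+d*((z-o[2])/d[:,2])[:,None]
def tri(c1,u1,c2,u2):
    A=[];b=[]
    for c,u in((c1,u1),(c2,u2)):
        E=c["extrinsics"];R=E[:3,:3];o=-R.T@E[:3,3]
        d=R.T@((np.linalg.inv(c["K"])@[*u,1])*[1,-1,-1]);d/=np.linalg.norm(d)
        M=np.eye(3)-np.outer(d,d);A.append(M);b.append(M@o)
    return np.linalg.lstsq(np.vstack(A),np.hstack(b),rcond=None)[0]
def crop(im,x,y,w,h,name,s):
    cv2.imwrite(f"pics/{name}.png",cv2.resize(im[y:y+h,x:x+w],None,fx=s,fy=s,interpolation=cv2.INTER_CUBIC))
E
python3 - <<'E'
from h import *
t=cv2.imread("pics/top0.png");s=cv2.imread("pics/side0.png")
crop(t,170,200,80,100,"c1",5);crop(t,450,220,90,100,"c2",5);crop(t,250,130,180,150,"c3",4)
crop(s,210,340,120,70,"c4",6)
c=vision.calibration("top")
hsv=cv2.cvtColor(t,cv2.COLOR_BGR2HSV)
# brown: low hue, saturated
m=((hsv[...,0]<15)|(hsv[...,0]>170))&(hsv[...,1]>110)
n,l,st,ce=cv2.connectedComponentsWithStats(m.astype(np.uint8))
for i in range(1,n):
    if st[i,4]>60: print(st[i],ce[i])
E
```

```text
[  260    43   143   122 13154] [327.98532766 104.34567432]
[465 142  44  44 620] [480.48064516 169.99354839]
[ 273  242  140   20 1260] [342.57063492 251.81904762]
[184 248  20  43 377] [193.53580902 269.43766578]
[500 278  22  27 239] [510.76569038 290.78661088]
```

View pics/c1.png

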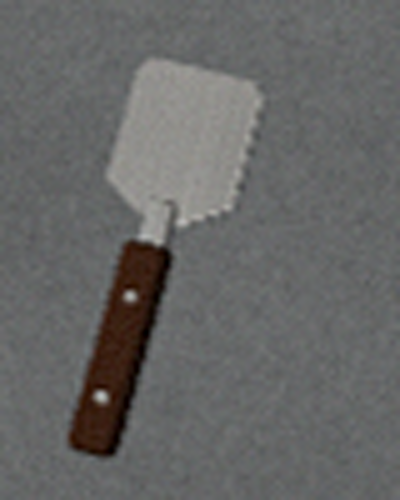

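View pics/c2.png

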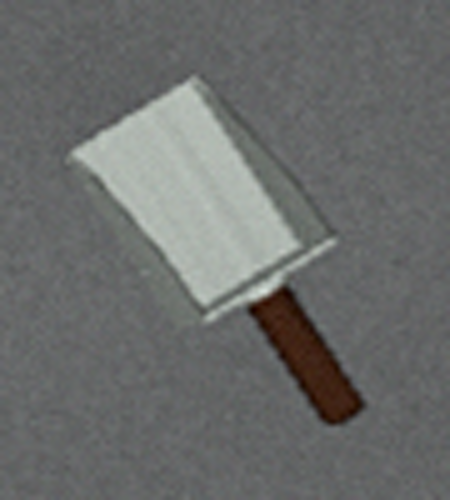

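View pics/c3.png

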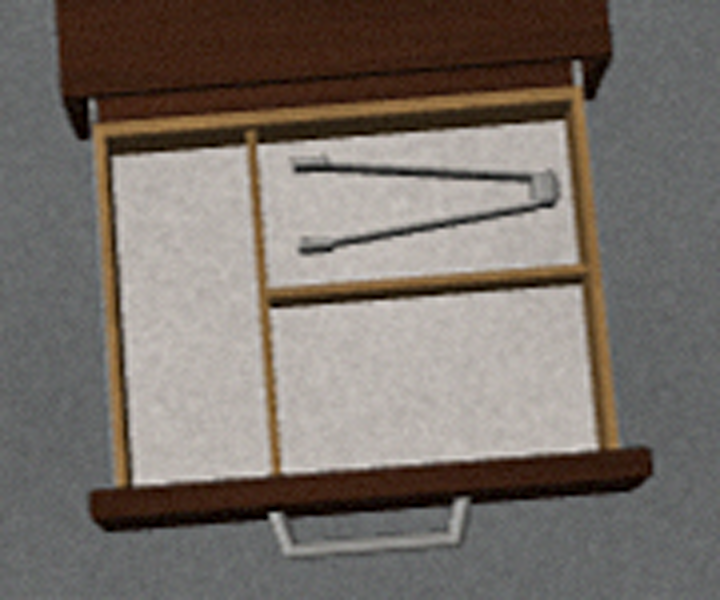

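View pics/c4.png

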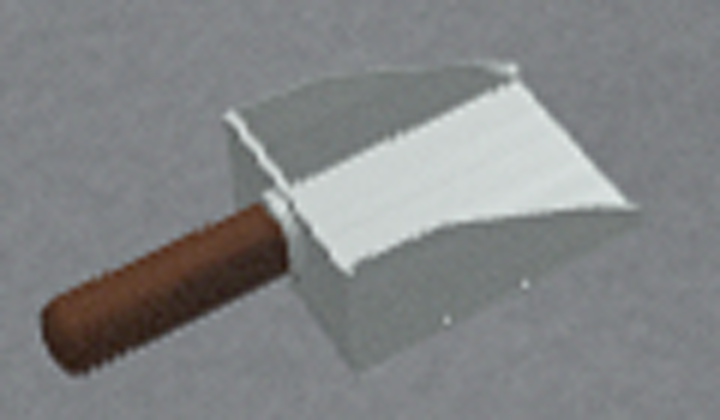

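The crops confirm both choices: brown handle with steel blade, and aluminium scoop with its handle to the lower right in the top view.

Run:
```python
from h import *
np.set_printoptions(precision=1,suppress=True)
c=vision.calibration("top");cs=vision.calibration("side")
print("cam",-c["extrinsics"][:3,:3].T@c["extrinsics"][:3,3],-cs["extrinsics"][:3,:3].T@cs["extrinsics"][:3,3])
P=lambda L,ox,oy,s:np.array(L)/s+[ox,oy]-0.5+0.5/s
def show(n,uv,z): 
    X=cast(c,uv,z); print(n,X[:,:2].tolist() if 0 else X[:,:2].round(1).tolist()); return X
show("spat handle bot/top z16",P([(68,440),(116,457),(128,242),(170,252)],170,200,5),14)
show("spat blade tip z3",P([(150,57),(265,95),(107,175),(235,208)],170,200,5),3)
show("scoop mouth z8",P([(68,155),(197,75)],450,220,5),8)
show("scoop back top z40",P([(205,320),(335,240)],450,220,5),40)
show("scoop handle z33: end L,R, start L,R",P([(330,425),(365,405),(248,310),(290,288)],450,220,5),30)
q=lambda L:P(L,250,130,4)
show("panel back-top edge ends, front",q([(90,493),(648,450),(95,517),(652,472)]),75)
show("bar ends z45",q([(288,551),(460,539)]),45)
show("bay long front L,R; cross front L,R (top rim 54?)",q([(128,488),(278,474),(600,446)]),54)
show("divider top left/right z44 at back",q([(250,133),(268,296),(588,272)]),44)
show("outer wall back top z54 L,R",q([(97,126),(582,92)]),54)
show("unit top front L,R z80",q([(63,97),(608,55)]),80)
t=cv2.imread("pics/top0.png")
```

```text
cam [ 360.1   44.3 1131.2] [ 520.4 -954.8  642.9]
spat handle bot/top z16 [[417.6, 391.8], [409.4, 368.5], [512.9, 366.2], [507.9, 345.6]]
spat blade tip z3 [[606.5, 361.5], [586.9, 304.0], [547.6, 380.8], [530.8, 317.3]]
scoop mouth z8 [[502.2, -279.6], [540.6, -343.4]]
scoop back top z40 [[420.9, -329.4], [457.5, -391.4]]
scoop handle z33: end L,R, start L,R [[372.7, -387.5], [381.8, -404.2], [426.0, -353.0], [436.1, -373.1]]
panel back-top edge ends, front [[492.0, 172.3], [514.1, -144.8], [478.2, 169.3], [501.4, -146.6]]
bar ends z45 [[460.8, 60.3], [467.1, -39.6]]
bay long front L,R; cross front L,R (top rim 54?) [[497.3, 152.8], [504.8, 65.7], [519.7, -120.9]]
divider top left/right z44 at back [[713.2, 81.7], [612.8, 71.3], [625.5, -118.5]]
outer wall back top z54 L,R [[715.3, 172.7], [732.9, -116.6]]
unit top front L,R z80 [[724.5, 189.7], [746.2, -128.5]]
```

```bash
cat >> h.py <<'E'
from scipy.spatial.transform import Rotation as Ro
def th():
    R=Ro.from_quat(r.state()["orientation"]).as_matrix(); return R
def delta(x,y,z,theta):
    """tool-frame turn and (after turn) shift in cm to reach TCP pose pointing down, tool x at theta"""
    s=r.state(); R=Ro.from_quat(s["orientation"]).as_matrix()
    T=np.array([[np.cos(theta),np.sin(theta),0],[np.sin(theta),-np.cos(theta),0],[0,0,-1]])
    w=Ro.from_matrix(R.T@T).as_rotvec()
    d=np.array([x,y,z])-s["tcp_pos"]
    print("t",s["clock"].__round__(2),"tcp",s["tcp_pos"].round(1),"turn",w.round(3),"shift cm now-axes",(R.T@d/10).round(2),"after-turn",(T.T@d/10).round(2),"open",round(s["opening"],3),"F",s["contact_force"].round(1))
E
python3 -c "
from h import *
delta(419,-372,110,.532)"
```

```text
t 0.15 tcp [ 142.7 -478.7  230.6] turn [-0.002 -0.    -0.242] shift cm now-axes [29.52 -2.31 12.06] after-turn [29.22  4.82 12.06] open 0.998 F [-0.4  0.   0.6]
```

Call:
move_arm --targets "0 0 -0.12 0 0 0 0; 0 0 -0.12 0 0 0 0; 0 0 0 3.6 0.6 1.2 0; 0 0 0 3.6 0.6 1.2 0; 0 0 0 3.6 0.6 1.2 0; 0 0 0 3.6 0.6 1.2 0; 0 0 0 3.6 0.6 1.2 0; 0 0 0 3.6 0.6 1.2 0; 0 0 0 3.6 0.6 1.2 0; 0 0 0 3.6 0.6 1.2 0; 0 0 0 0 0 0 0; 0 0 0 0 0 0 0" --newtons 40

```text
clock: 1.15
tcp_pos: [423.3, -368.3, 126.0]
orientation: [0.964, 0.264, -0.002, -0.002]
contact_force: [0.4, 0.1, 0.5]
opening: 1.0
```

```bash
python3 -c "
from h import *
delta(419,-372,110,.532)
c=vision.calibration('wrist');cv2.imwrite('pics/w1.png',vision.camera('wrist'));
np.save('w1.npy',c)
print(proj(c,[[419,-372,24],[449,-354,0]]))"
```

```text
t 1.15 tcp [ 423.3 -368.3  126. ] turn [-0.004  0.003  0.003] shift cm now-axes [-0.56  0.1   1.6 ] after-turn [-0.56  0.1   1.6 ] open 1.0 F [0.4 0.1 0.5]
[[326.92038216 241.87589639]
 [326.79665855 188.22384632]]
```

View pics/w1.png

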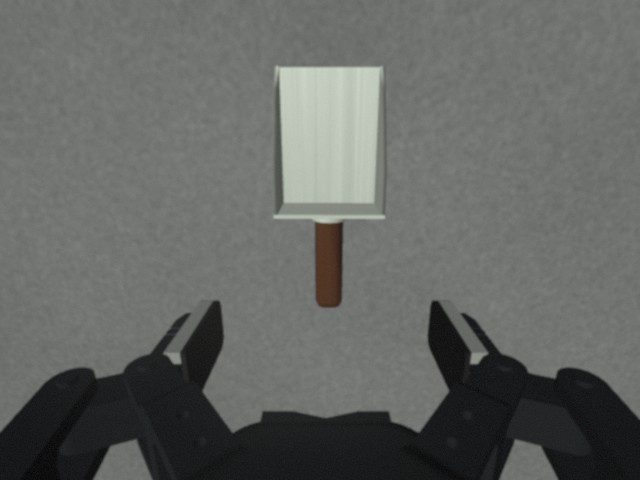

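The wrist view shows the scoop upright. Its back wall runs (275,217)–(384,217) and its handle spans (328,222)–(328,305), aligned with the fingers. Checking against the estimate.

```bash
python3 -c "
from h import *
np.set_printoptions(precision=1,suppress=True)
c=np.load('w1.npy',allow_pickle=True).item()
b=cast(c,[(275,217),(384,217)],40)
m=cast(c,[(277,67),(383,67)],8)
hd=cast(c,[(329,301)],33)
print(b,m,hd)
bm=b.mean(0);mm=m.mean(0);d=(mm-hd[0])[:2];a=np.arctan2(d[1],d[0]);u=np.array([np.cos(a),np.sin(a)])
print(a,np.hypot(*d),np.linalg.norm(b[0]-b[1]),'grip from back',bm[:2]-23*u,'from mouth',mm[:2]-120*u,'end',hd[0][:2]+50*u)
delta(419,-372,7,.532)
"
```

```text
[[ 421.  -330.7   40. ]
 [ 458.  -392.9   40. ]] [[ 503.3 -282.9    8. ]
 [ 539.4 -343.8    8. ]] [[ 382.8 -395.4   33. ]]
0.534343241702343 161.01582217840405 72.36767903579401 grip from back [ 419.7 -373.5] from mouth [ 418.1 -374.5] end [ 425.8 -369.9]
t 1.2 tcp [ 423.2 -368.2  125.8] turn [-0.  0.  0.] shift cm now-axes [-0.5  0.2 11.9] after-turn [-0.6  0.1 11.9] open 0.998 F [ 0.1  0.4 -0.6]
```

Call:
move_arm --targets "0 0 0 -0.5 0.2 2.4 0; 0 0 0 0 0 2.4 0; 0 0 0 0 0 2.4 0; 0 0 0 0 0 1.6 0; 0 0 0 0 0 1 0; 0 0 0 0 0 0 0; 0 0 0 0 0 0 0"

```text
clock: 1.78
tcp_pos: [414.6, -378.4, 28.8]
orientation: [0.966, 0.259, -0.001, 0.001]
contact_force: [-0.1, 0.1, 0.4]
opening: 1.005
```

```bash
python3 -c "
from h import *
delta(419,-373,6,.534)"
```

```text
t 1.78 tcp [ 414.6 -378.4   28.8] turn [ 0.001  0.002 -0.009] shift cm now-axes [ 0.66 -0.25  2.28] after-turn [ 0.66 -0.24  2.28] open 1.005 F [-0.1  0.1  0.4]
```

Call:
move_arm --targets "0 0 0 0.5 -0.2 0.9 0; 0 0 0 0 0 0.6 0; 0 0 0 0 0 0.5 0; 0 0 0 0 0 0 0; 0 0 0 0 0 0 0"

```text
clock: 2.2
tcp_pos: [419.7, -376.8, 11.2]
orientation: [0.966, 0.259, 0.001, 0.004]
contact_force: [1.0, 1.0, 0.1]
opening: 1.002
```

```bash
python3 -c "
from h import *
delta(419,-373,6,.534)"
```

```text
t 2.2 tcp [ 419.7 -376.8   11.2] turn [ 0.009 -0.    -0.011] shift cm now-axes [ 0.13 -0.37  0.52] after-turn [ 0.13 -0.36  0.52] open 1.002 F [1.  1.  0.1]
```

Call:
move_arm --targets "0 0 0 0.1 -0.35 0.4 0; 0 0 0 0 0 0 60; 0 0 0 0 0 0.1 120; 0 0 0 0 0 0 255; 0 0 0 0 0 0 255; 0 0 0 0 0 0 255; 0 0 0 0 0 0 255; 0 0 0 0 0 0 255; 0 0 0 0 0 0 255; 0 0 0 0 0 0 255; 0 0 0 0 0 0 255"

```text
clock: 3.12
tcp_pos: [419.7, -373.0, 7.0]
orientation: [0.966, 0.259, 0.002, 0.005]
contact_force: [-0.7, -0.1, 1.5]
opening: 0.223
```

```bash
python3 -c "
from h import *
delta(419,-373,6,.534)
crop(vision.camera('side'),180,300,200,140,'s1',4)"
```

```text
t 3.12 tcp [ 419.7 -373.     7. ] turn [ 0.01  -0.001 -0.01 ] shift cm now-axes [-0.06 -0.03  0.1 ] after-turn [-0.06 -0.03  0.1 ] open 0.223 F [-0.7 -0.1  1.5]
```

View pics/s1.png

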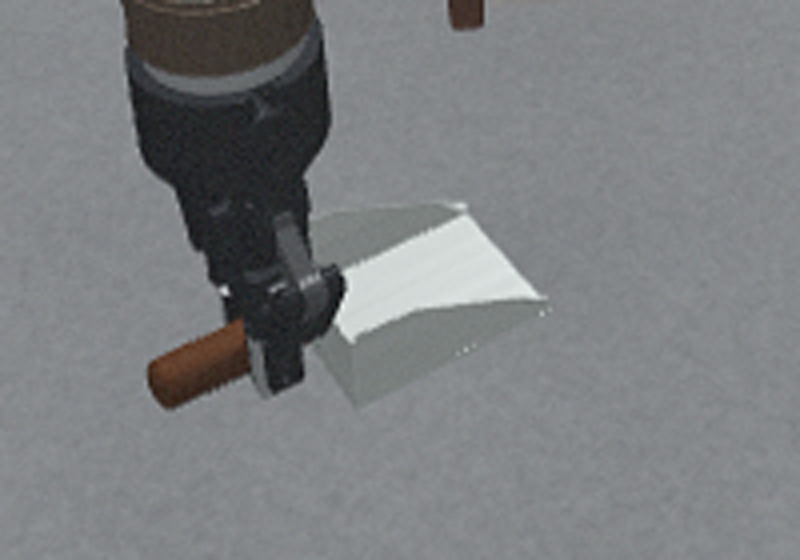

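Gripped (opening 19 mm, matching the 20 mm handle). I'll lift, then turn.

Call:
move_arm --targets "0 0 0 0 0 -0.8 255; 0 0 0 0 0 -1.5 255; 0 0 0 0 0 -2.2 255; 0 0 0 0 0 -2.2 255; 0 0 0 0 0 -2.2 255; 0 0 0 0 0 -2.2 255; 0 0 0 0 0 -1 255; 0 0 -0.11 0 0 0 255; 0 0 -0.11 0 0 0 255; 0 0 -0.11 0 0 0 255; 0 0 -0.11 0 0 0 255; 0 0 -0.11 0 0 0 255; 0 0 -0.11 0 0 0 255; 0 0 -0.11 0 0 0 255; 0 0 -0.11 0 0 0 255; 0 0 -0.11 0 0 0 255; 0 0 -0.06 0 0 0 255; 0 0 0 0 0 0 255; 0 0 0 0 0 0 255" --newtons 70

```text
clock: 4.75
tcp_pos: [415.3, -370.6, 140.0]
orientation: [0.688, 0.726, -0.003, 0.003]
contact_force: [-0.6, -0.3, -1.1]
opening: 0.219
```

```bash
python3 -c "
from h import *
delta(565.6,-62.7,130,1.64)
cv2.imwrite('pics/w2.png',vision.camera('wrist'));cv2.imwrite('pics/s2.png',vision.camera('side'))"
```

```text
t 4.75 tcp [ 415.3 -370.6  140. ] turn [ 0.001  0.009 -0.015] shift cm now-axes [29.94 16.66  0.76] after-turn [29.67 17.12  1.  ] open 0.219 F [-0.6 -0.3 -1.1]
```

View pics/s2.png

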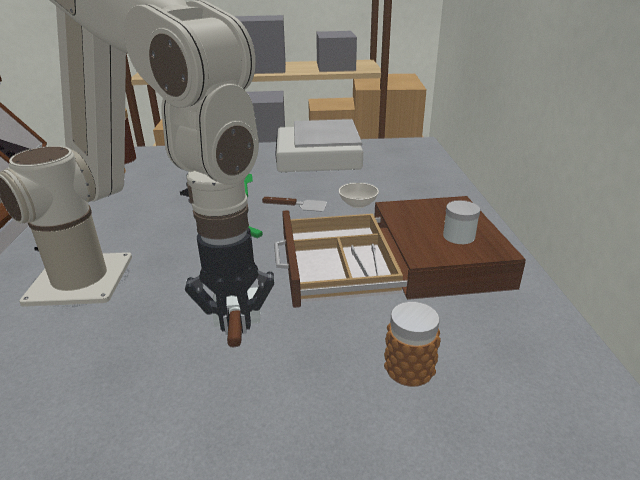

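View pics/w2.png

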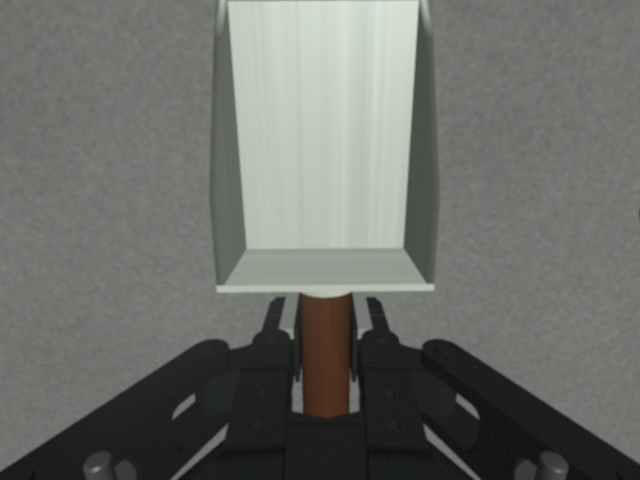

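The scoop is held level, with its back wall at row 288 and aligned with the tool. Moving over the bay.

Call:
move_arm --targets "0 0 -0.01 1.5 0.9 0 255; 0 0 0 2.9 1.6 0 255; 0 0 0 2.9 1.6 0 255; 0 0 0 2.9 1.6 0 255; 0 0 0 2.9 1.6 0 255; 0 0 0 2.9 1.6 0 255; 0 0 0 2.9 1.6 0 255; 0 0 0 2.9 1.6 0 255; 0 0 0 2.9 1.6 0 255; 0 0 0 2.9 1.6 0 255; 0 0 0 1.5 0.9 0 255; 0 0 0 0 0 0 255; 0 0 0 0 0 0 255; 0 0 0 0 0 0 255"

```text
clock: 6.02
tcp_pos: [567.9, -59.9, 137.5]
orientation: [0.691, 0.722, -0.003, 0.005]
contact_force: [-0.1, 0.1, -2.5]
opening: 0.22
```

```bash
python3 -c "
from h import *
delta(565.6,-62.7,130,1.64)
cv2.imwrite('pics/w3.png',vision.camera('wrist'));cv2.imwrite('pics/t3.png',vision.camera('top'))"
```

```text
t 6.02 tcp [567.9 -59.9 137.5] turn [ 0.003  0.012 -0.025] shift cm now-axes [-0.27 -0.24  0.75] after-turn [-0.27 -0.25  0.75] open 0.22 F [-0.1  0.1 -2.5]
```

View pics/w3.png

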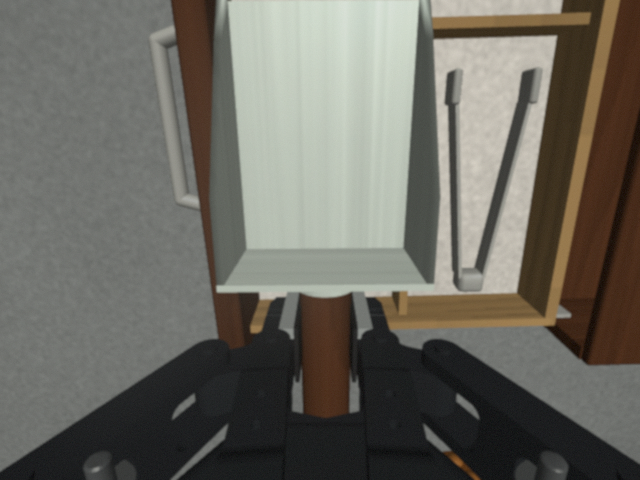

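View pics/t3.png

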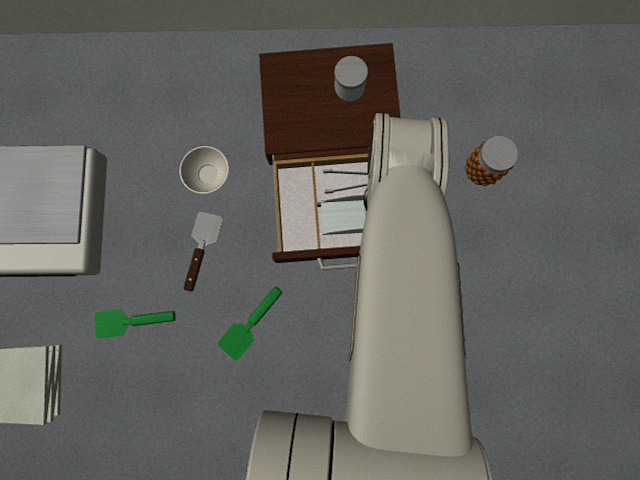

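```bash
python3 -c "
from h import *
np.set_printoptions(precision=1,suppress=True)
c=vision.calibration('wrist')
f=np.array([487.3,12,0]);a=.069;R=np.array([[np.cos(a),-np.sin(a),0],[np.sin(a),np.cos(a),0],[0,0,1]])
L=lambda p:(np.array(p)-f)@R
print(L(cast(c,[(394,292),(407,292)],44)),'exp 128/134 divider')
print(L(cast(c,[(546,315)],54)),'exp 232,-140')
print(L(cast(c,[(588,14),(436,36),(436,20)],[44,44,44])),'exp 232,50 ; y 50/56')
delta(565.6,-62.7,60,1.64)
"
```

```text
[[ 124.2 -121.7   44. ]
 [ 133.7 -121.9   44. ]] exp 128/134 divider
[[ 232.4 -137.9   54. ]] exp 232,-140
[[230.3  54.2  44. ]
 [143.1  45.2  44. ]
 [142.5  53.4  44. ]] exp 232,50 ; y 50/56
t 6.12 tcp [567.5 -60.7 137.5] turn [ 0.  0. -0.] shift cm now-axes [-0.1 -0.2  7.8] after-turn [-0.2 -0.2  7.8] open 0.222 F [ 0.2 -0.5 -1.1]
```

Wrist and top views agree on the drawer to about 3 mm. Descending.

Call:
move_arm --targets "0 0.01 -0.02 -0.2 -0.2 1.5 255; 0 0 0 0 0 2 255; 0 0 0 0 0 2 255; 0 0 0 0 0 1.5 255; 0 0 0 0 0 0 255; 0 0 0 0 0 0 255"

```text
clock: 6.62
tcp_pos: [564.5, -72.0, 67.9]
orientation: [0.69, 0.724, 0.001, 0.004]
contact_force: [0.4, -0.4, -1.2]
opening: 0.217
```

```bash
python3 -c "
from h import *
delta(565.6,-62.7,22,1.64)
"
```

```text
t 6.62 tcp [564.5 -72.   67.9] turn [ 0.007  0.004 -0.02 ] shift cm now-axes [0.94 0.12 4.59] after-turn [0.92 0.17 4.59] open 0.217 F [ 0.4 -0.4 -1.2]
```

Call:
move_arm --targets "0.005 0 -0.02 0.9 0.15 0.3 255; 0 0 0 0.1 0 0.8 255; 0 0 0 0.1 0 0.8 255; 0 0 0 0.1 0 0.8 255; 0 0 0 0 0 0 255; 0 0 0 0 0 0 255"

```text
clock: 7.12
tcp_pos: [567.8, -60.7, 42.2]
orientation: [0.683, 0.731, 0.001, 0.004]
contact_force: [-0.2, -0.8, -1.1]
opening: 0.221
```

```bash
python3 -c "
from h import *
delta(565.6,-62.7,22,1.64)
crop(vision.camera('side'),240,170,200,150,'s4',4)
"
```

```text
t 7.12 tcp [567.8 -60.7  42.2] turn [ 0.007  0.006 -0.001] shift cm now-axes [-0.18 -0.24  2.02] after-turn [-0.19 -0.23  2.02] open 0.221 F [-0.2 -0.8 -1.1]
```

View pics/s4.png

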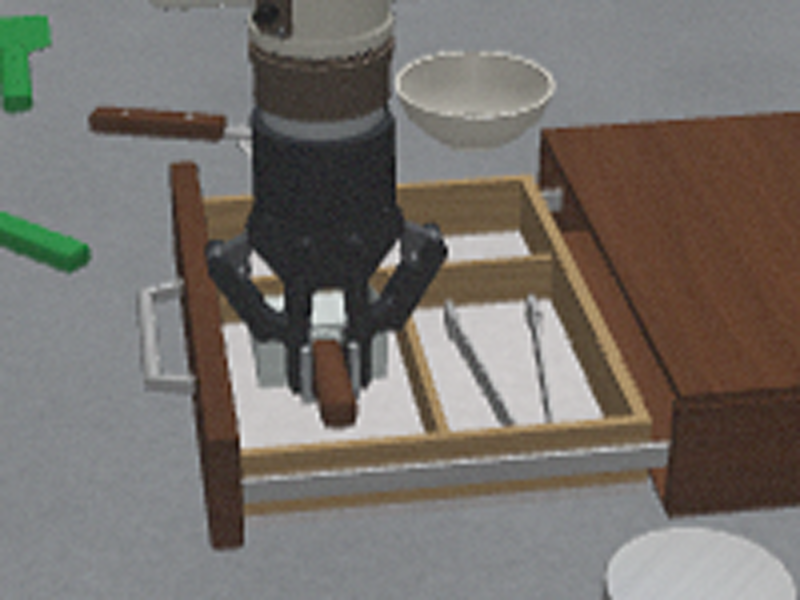

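The scoop hangs between the front panel and the divider, with its handle clear of the right wall. Lowering slowly.

Call:
move_arm --targets "0.007 0.006 0 -0.15 -0.2 0.4 255; 0 0 0 0.05 0 0.4 255; 0 0 0 0.05 0 0.4 255; 0 0 0 0.05 0 0.4 255; 0 0 0 0 0 0 255; 0 0 0 0 0 0 255"

```text
clock: 7.67
tcp_pos: [565.9, -60.9, 25.0]
orientation: [0.683, 0.731, 0.0, -0.0]
contact_force: [-0.5, -0.4, -1.9]
opening: 0.22
```

```bash
python3 -c "
from h import *
delta(565.6,-62.7,22,1.64)
"
```

```text
t 7.67 tcp [565.9 -60.9  25. ] turn [ 0.    -0.001 -0.001] shift cm now-axes [-0.18 -0.05  0.3 ] after-turn [-0.18 -0.05  0.3 ] open 0.22 F [-0.5 -0.4 -1.9]
```

Call:
move_arm --targets "0 0 0 -0.1 0 0.2 255; 0 0 0 0 0 0.15 255; 0 0 0 0 0 0.15 255; 0 0 0 0 0 0 255; 0 0 0 0 0 0 255"

```text
clock: 8.08
tcp_pos: [567.1, -62.2, 21.6]
orientation: [0.683, 0.731, 0.001, 0.001]
contact_force: [0.0, -0.9, -1.8]
opening: 0.216
```

```bash
python3 -c "
from h import *
delta(565.6,-62.7,22,1.64)
"
```

```text
t 8.08 tcp [567.1 -62.2  21.6] turn [ 0.003 -0.001 -0.001] shift cm now-axes [-0.04 -0.16 -0.04] after-turn [-0.04 -0.16 -0.04] open 0.216 F [ 0.  -0.9 -1.8]
```

Call:
move_arm --targets "0 0 0 0 -0.1 0.1 255; 0 0 0 0 0 0.1 255; 0 0 0 0 0 0 255; 0 0 0 0 0 0 255"

```text
clock: 8.42
tcp_pos: [567.2, -62.4, 21.2]
orientation: [0.683, 0.731, 0.002, 0.002]
contact_force: [0.3, -0.1, -1.8]
opening: 0.223
```

```bash
python3 -c "
from h import *
for i in range(1): delta(565.6,-62.7,22,1.64)
crop(vision.camera('side'),270,210,150,100,'s5',5)
"
```

```text
t 8.42 tcp [567.2 -62.4  21.2] turn [ 0.006 -0.    -0.001] shift cm now-axes [-0.02 -0.16 -0.08] after-turn [-0.02 -0.16 -0.08] open 0.223 F [ 0.3 -0.1 -1.8]
```

View pics/s5.png

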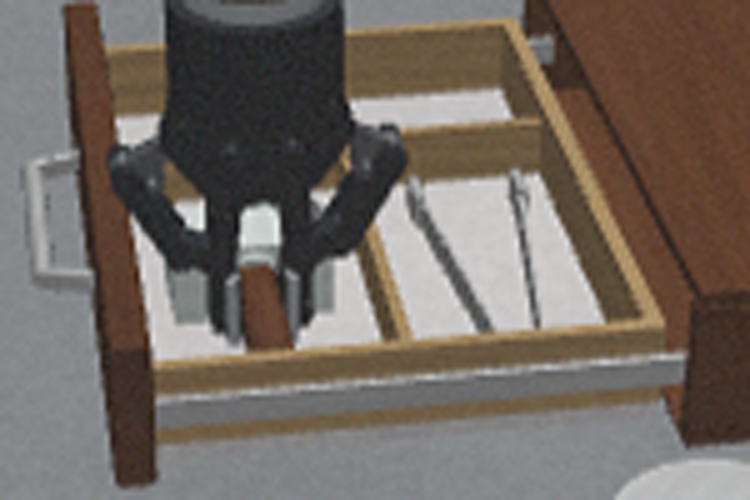

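Call:
move_arm --targets "0 0 0 0 -0.1 0.15 255; 0 0 0 0 0 0.15 255; 0 0 0 0 0 0.15 255; 0 0 0 0 0 0 255"

```text
clock: 8.8
tcp_pos: [568.3, -62.3, 21.4]
orientation: [0.683, 0.731, 0.005, 0.004]
contact_force: [0.0, -0.2, -1.6]
opening: 0.221
```

```bash
python3 -c "
from h import *
for i in range(1): delta(565.6,-62.7,22,1.64)
"
```

```text
t 8.8 tcp [568.3 -62.3  21.4] turn [ 0.012 -0.001 -0.001] shift cm now-axes [-0.02 -0.27 -0.07] after-turn [-0.02 -0.27 -0.06] open 0.221 F [ 0.  -0.2 -1.6]
```

TCP is at 21.4 mm, so the base is at floor height (7 mm at pickup plus the 14 mm floor). Releasing to about 45 mm and rising.

Call:
move_arm --targets "0 0 0 0 0 0 180; 0 0 0 0 0 0 150; 0 0 0 0 0 0 125; 0 0 0 0 0 0 125; 0 0 0 0 0 0 125; 0 0 0 0 0 0 125; 0 0 0 0 0 0 125"

```text
clock: 9.38
tcp_pos: [569.2, -62.4, 20.7]
orientation: [0.683, 0.731, 0.005, 0.004]
contact_force: [0.7, -0.4, 0.3]
opening: 0.514
```

```bash
python3 -c "
from h import *
for i in range(1): delta(565.6,-62.7,22,1.64)
cv2.imwrite('pics/w5.png',vision.camera('wrist'))
crop(vision.camera('side'),270,210,150,100,'s6',5)
"
```

```text
t 9.38 tcp [569.2 -62.4  20.7] turn [ 0.013 -0.001 -0.001] shift cm now-axes [-0.01 -0.36 -0.13] after-turn [-0.01 -0.36 -0.13] open 0.514 F [ 0.7 -0.4  0.3]
```

View pics/s6.png

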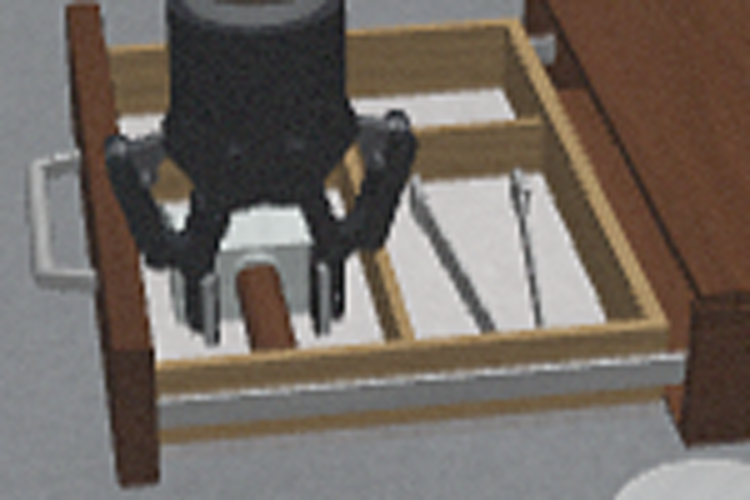

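View pics/w5.png

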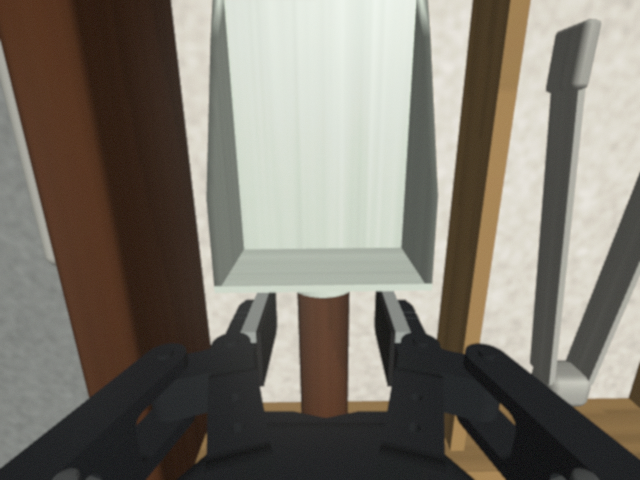

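The scoop is released, free on the bay floor with an even margin to panel and divider. Rising, then going to the spatula.

Call:
move_arm --targets "0 0 0 0 -0.2 -1 125; 0 0 0 0 0 -2 125; 0 0 0 0 0 -2 125; 0 0 0 0 0 -3 125; 0 0 0 0 0 -3 60; 0 0 0 0 0 -3 0; 0 0 0 0 0 -1 0; 0 0 0 0 0 0 0; 0 0 0 0 0 0 0"

```text
clock: 10.23
tcp_pos: [560.2, -62.6, 180.1]
orientation: [0.683, 0.731, 0.003, 0.002]
contact_force: [0.3, 0.9, -1.0]
opening: 0.999
```

```bash
python3 -c "
from h import *
delta(494.5,359.5,120,-.253)
c=vision.calibration('wrist');np.save('w6.npy',c)
cv2.imwrite('pics/w6.png',vision.camera('wrist'))
"
```

```text
t 10.23 tcp [560.2 -62.6 180.1] turn [ 0.003 -0.007  1.892] shift cm now-axes [42.56 -3.72  6.04] after-turn [-16.93 -39.22   6.01] open 0.999 F [ 0.3  0.9 -1. ]
```

View pics/w6.png

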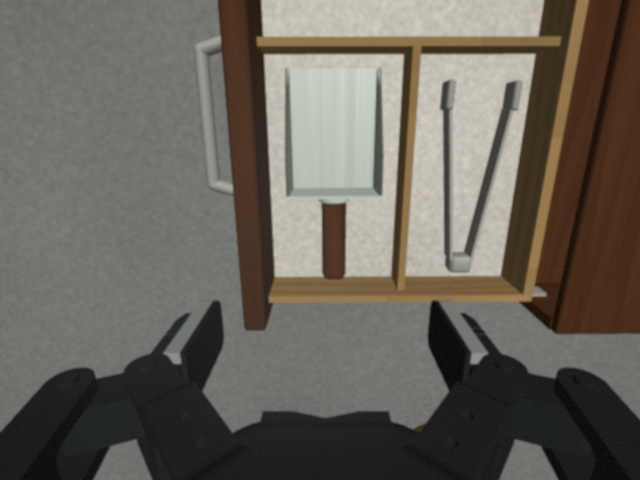

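The scoop lies crosswise: mouth row 68, back wall row 195, handle end row 277. The bay runs from row 47 to 278. Measuring its offset in the bay.

```bash
python3 -c "
from h import *
np.set_printoptions(precision=1,suppress=True)
c=np.load('w6.npy',allow_pickle=True).item()
f=np.array([487.3,12,0]);a=.069;R=np.array([[np.cos(a),-np.sin(a),0],[np.sin(a),np.cos(a),0],[0,0,1]])
L=lambda uv,z:((cast(c,uv,z)-f)@R)
b=L([(287,196),(382,195)],54);m=L([(288,68),(382,67)],22);e=L([(333,276)],47)
print('back',b,'mouth',m,'end',e)
print('left div right face',L([(330,47)],44),'right wall inner',L([(330,278)],54),'cross div left face',L([(404,200),(397,285)],44),'panel back top',L([(258,60),(270,270)],75), 'back wall', L([(557,50),(530,290)],54))
"
```

```text
back [[ 38.5 -55.2  54. ]
 [111.3 -54.5  54. ]] mouth [[ 39.1  38.8  22. ]
 [111.8  39.5  22. ]] end [[  74.3 -125.    47. ]]
left div right face [[71.2 49.2 44. ]] right wall inner [[  71.7 -123.7   54. ]] cross div left face [[ 130.7  -60.5   44. ]
 [ 129.6 -134.8   44. ]] panel back top [[  25.1   36.    75. ]
 [  26.  -107.6   75. ]] back wall [[ 226.2   45.6   54. ]
 [ 239.  -135.    54. ]]
```

```bash
python3 -c "
from h import *
c=np.load('w6.npy',allow_pickle=True).item();t=vision.calibration('top')
f=np.array([487.3,12,0]);a=.069;R=np.array([[np.cos(a),-np.sin(a),0],[np.sin(a),np.cos(a),0],[0,0,1]])
G=lambda p:np.array(p)@R.T+f
im=cv2.imread('pics/w6.png');ti=cv2.imread('pics/top0.png')
ti=cv2.resize(ti[130:280,250:430],None,fx=4,fy=4,interpolation=cv2.INTER_CUBIC)
def poly(x0,x1,y0,y1,z,col):
    P=G([[x0,y0,z],[x1,y0,z],[x1,y1,z],[x0,y1,z]])
    cv2.polylines(im,[proj(c,P).round().astype(int)],True,col,1)
    q=(proj(t,P)-[250,130]+.5)*4
    cv2.polylines(ti,[q.round().astype(int)],True,col,1)
poly(18,128,-140,50,14,(0,0,255));poly(18,128,-140,50,44,(255,0,0));poly(18,232,56,140,14,(0,0,255));poly(18,232,-140,140,54,(0,255,0));poly(0,18,-161,161,75,(255,0,255))
cv2.imwrite('pics/o1.png',im);cv2.imwrite('pics/o2.png',ti)
"
```

```text
(no output)
```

View pics/o1.png

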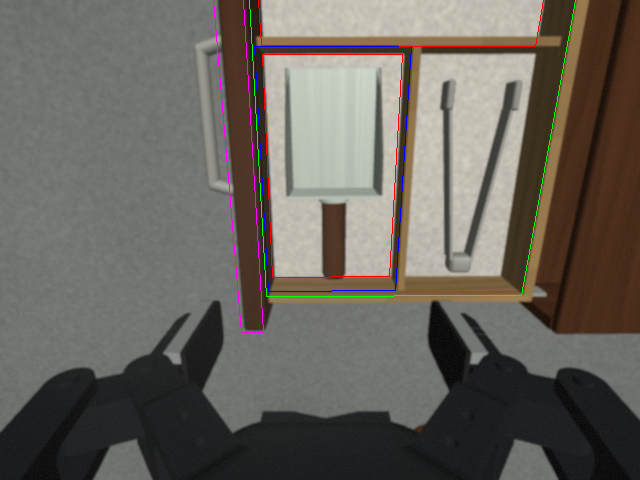

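View pics/o2.png

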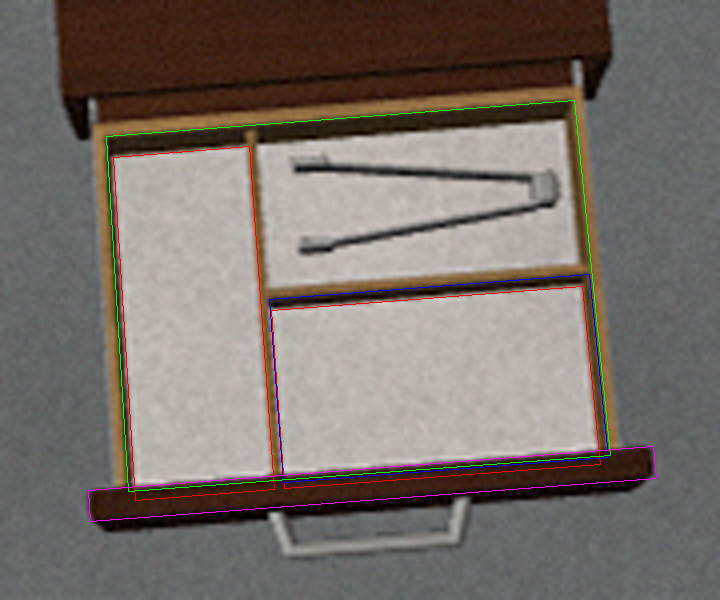

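The drawer model fits both pictures well, and the scoop is centred within about 2 mm. On to the spatula.

```bash
python3 -c "
from h import *
print(r.state()['q'].round(3))
delta(494.5,359.5,130,-.253+np.pi)
delta(494.5,359.5,130,-.253)
"
```

```text
[-0.113  0.388  0.075  1.253  0.002  1.39 ]
t 10.28 tcp [560.2 -62.6 179.8] turn [ 0.006  0.002 -1.25 ] shift cm now-axes [42.56 -3.7   5.02] after-turn [16.93 39.22  4.98] open 1.002 F [-0.1  0.1  0.4]
t 10.28 tcp [560.2 -62.6 179.8] turn [ 0.003 -0.006  1.892] shift cm now-axes [42.56 -3.7   5.02] after-turn [-16.93 -39.22   4.98] open 1.002 F [-0.1  0.1  0.4]
```

Call:
move_arm --targets "0 0 -0.124 0 0 0 0; 0 0 -0.124 0 0 0 0; 0 0 -0.124 0 0 0 0; 0 0 -0.124 0 0 0 0; 0 0 -0.124 0 0 0 0; 0 0 -0.124 0 0 0 0; 0 0 -0.124 0 0 0 0; 0 0 -0.124 0 0 0 0; 0 0 -0.124 0 0 0 0; 0 0 -0.124 0 0 0 0; 0 0 0 0 0 0 0"

```text
clock: 11.2
tcp_pos: [546.7, -61.3, 160.3]
orientation: [0.122, 0.992, 0.001, -0.016]
contact_force: [-0.4, 0.5, -0.8]
opening: 0.997
```

Call:
move_arm --targets "0 0 0 1 2 0 0; 0 0 0 1.5 3.5 0 0; 0 0 0 1.5 3.5 0 0; 0 0 0 1.5 3.5 0 0; 0 0 0 1.5 3.5 0 0; 0 0 0 1.5 3.5 0 0; 0 0 0 1.5 3.5 0.5 0; 0 0 0 1.5 3.5 0.5 0; 0 0 0 1.5 3.5 0.5 0; 0 0 0 1.5 3.5 0.5 0; 0 0 0 1.5 3.5 0.5 0; 0 0 0 1 2 0.5 0; 0 0 0 0 0 0 0; 0 0 0 0 0 0 0"

```text
clock: 12.37
tcp_pos: [471.2, 373.7, 112.8]
orientation: [0.149, 0.988, -0.007, -0.029]
contact_force: [0.3, -0.6, -0.5]
opening: 1.001
```

```bash
python3 -c "
from h import *
delta(494.5,359.5,130,-.253+np.pi)
c=vision.calibration('wrist');np.save('w7.npy',c)
cv2.imwrite('pics/w7.png',vision.camera('wrist'))
"
```

```text
t 12.37 tcp [471.2 373.7 112.8] turn [-0.022 -0.056 -0.046] shift cm now-axes [-2.54 -0.72 -1.84] after-turn [-2.61 -0.79 -1.72] open 1.001 F [ 0.3 -0.6 -0.5]
```

View pics/w7.png

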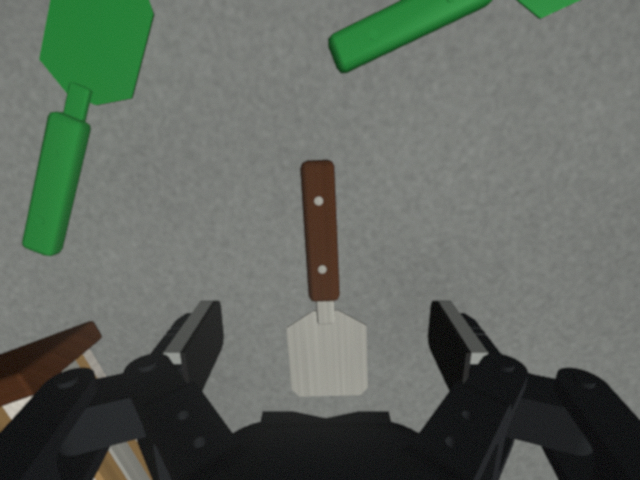

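The brown and steel spatula is between the fingers: handle end (318,160), handle/neck joint (324,300), blade tip (329,396). The green ones are well off at the top.

```bash
python3 -c "
from h import *
np.set_printoptions(precision=1,suppress=True)
c=np.load('w7.npy',allow_pickle=True).item()
e=cast(c,[(318,161)],14)[0];s=cast(c,[(324.5,299.5)],14)[0];t=cast(c,[(329.5,396)],3)[0]; bl=cast(c,[(288,340),(367,340)],3)
d=(t-e)[:2];a=np.arctan2(d[1],d[0]);u=d/np.hypot(*d)
print(e,s,t,a,np.hypot(*d),np.hypot(*(s-e)[:2]),np.linalg.norm(bl[0]-bl[1]))
print('origin',(e+t)[:2]/2,s[:2]-7*u,e[:2]+97*u,t[:2]-97.5*u)
o=((e+t)[:2]/2+s[:2]-7*u)/2;g=o-10*u;print(o,g)
delta(*g,130,a+np.pi)
"
```

```text
[412.2 383.6  14. ] [510.4 358.   14. ] [600.3 334.5   3. ] -0.25533056243793595 194.37566364541695 101.48699763161089 63.66788250247265
origin [506.2 359.1] [503.6 359.8] [506.1 359.1] [505.9 359.1]
[504.9 359.4] [495.3 362. ]
t 12.42 tcp [471.  373.3 112.6] turn [-0.  -0.1 -0. ] shift cm now-axes [-2.5 -0.4 -1.9] after-turn [-2.6 -0.5 -1.7] open 0.999 F [-0.1 -0.8 -1.2]
```

Call:
move_arm --targets "-0.022 -0.056 -0.046 0 0 0 0; 0 0 0 -2 -0.4 0 0; 0 0 0 -0.6 -0.1 0 0; 0 0 0 0 0 0 0; 0 0 0 0 0 0 0"

```text
clock: 12.83
tcp_pos: [492.5, 353.1, 108.3]
orientation: [0.131, 0.991, -0.005, -0.004]
contact_force: [-0.1, -0.4, 0.1]
opening: 1.003
```

```bash
python3 -c "
from h import *
delta(495.5,361,50,-.255+np.pi)
"
```

```text
t 12.83 tcp [492.5 353.1 108.3] turn [-0.01  -0.006 -0.009] shift cm now-axes [-0.12  0.9   5.83] after-turn [-0.09  0.84  5.83] open 1.003 F [-0.1 -0.4  0.1]
```

Call:
move_arm --targets "-0.01 -0.006 -0.009 -0.1 0.8 1 0; 0 0 0 0 0 2 0; 0 0 0 0 0 2 0; 0 0 0 0 0 1.5 0; 0 0 0 0 0 0 0; 0 0 0 0 0 0 0"

```text
clock: 13.33
tcp_pos: [499.5, 359.7, 45.5]
orientation: [0.132, 0.991, 0.003, 0.002]
contact_force: [-0.0, -0.3, -0.3]
opening: 0.998
```

```bash
python3 -c "
from h import *
delta(495.5,361,3,-.255+np.pi)
"
```

```text
t 13.33 tcp [499.5 359.7  45.5] turn [ 0.007  0.004 -0.01 ] shift cm now-axes [ 0.44 -0.01  4.25] after-turn [0.42 0.02 4.25] open 0.998 F [-0.  -0.3 -0.3]
```

Call:
move_arm --targets "0.007 0.004 -0.01 0.3 0 0.8 0; 0 0 0 0 0 1 0; 0 0 0 0 0 1 0; 0 0 0 0 0 0.7 0; 0 0 0 0 0 0 0; 0 0 0 0 0 0 0"

```text
clock: 13.83
tcp_pos: [498.4, 362.0, 10.8]
orientation: [0.127, 0.992, 0.002, 0.001]
contact_force: [-0.2, 0.3, -0.1]
opening: 1.002
```

```bash
python3 -c "
from h import *
delta(495.5,361,3,-.255+np.pi)
"
```

```text
t 13.83 tcp [498.4 362.   10.8] turn [ 0.004  0.002 -0.   ] shift cm now-axes [ 0.26 -0.17  0.78] after-turn [ 0.26 -0.17  0.78] open 1.002 F [-0.2  0.3 -0.1]
```

Call:
move_arm --targets "0 0 0 0.2 -0.1 0.4 0; 0 0 0 0 0 0.3 0; 0 0 0 0 0 0.1 0; 0 0 0 0 0 0 60; 0 0 0 0 0 0 120; 0 0 0 0 0 0 255; 0 0 0 0 0 0 255; 0 0 0 0 0 0 255; 0 0 0 0 0 0 255; 0 0 0 0 0 0 255; 0 0 0 0 0 0 255; 0 0 0 0 0 0 255; 0 0 0 0 0 0 255" --newtons 60

```text
clock: 14.92
tcp_pos: [496.9, 362.2, 3.5]
orientation: [0.127, 0.992, 0.003, 0.002]
contact_force: [-0.2, 0.7, -0.1]
opening: 0.26
```

```bash
python3 -c "
from h import *
delta(495.5,361,3,-.255+np.pi)
"
```

```text
t 14.92 tcp [496.9 362.2   3.5] turn [ 0.006  0.004 -0.   ] shift cm now-axes [ 0.1  -0.15  0.05] after-turn [ 0.1  -0.15  0.05] open 0.26 F [-0.2  0.7 -0.1]
```

Gripped at 22 mm, in line with the 24 mm handle. Lifting.

Call:
move_arm --targets "0 0 0 0 0 -0.8 255; 0 0 0 0 0 -1.5 255; 0 0 0 0 0 -2.2 255; 0 0 0 0 0 -2.2 255; 0 0 0 0 0 -2.2 255; 0 0 0 0 0 -2.2 255; 0 0 0 0 0 -1 255; 0 0 0 0 0 0 255; 0 0 0 0 0 0 255"

```text
clock: 15.67
tcp_pos: [493.6, 359.7, 129.7]
orientation: [0.127, 0.992, -0.0, -0.001]
contact_force: [-0.7, 0.6, -0.8]
opening: 0.259
```

```bash
python3 -c "
from h import *
a=.069;print('grip tgt',605.2-10*np.cos(a),118.5-10*np.sin(a))
delta(595.2,117.8,140,.069+np.pi)
cv2.imwrite('pics/w8.png',vision.camera('wrist'));crop(vision.camera('side'),200,120,200,150,'s8',4)
"
```

```text
grip tgt 595.2237955568651 117.81054738467883
t 15.67 tcp [493.6 359.7 129.7] turn [-0.    -0.001 -0.324] shift cm now-axes [-15.94 -20.84  -1.04] after-turn [ -8.47 -24.83  -1.03] open 0.259 F [-0.7  0.6 -0.8]
```

View pics/w8.png

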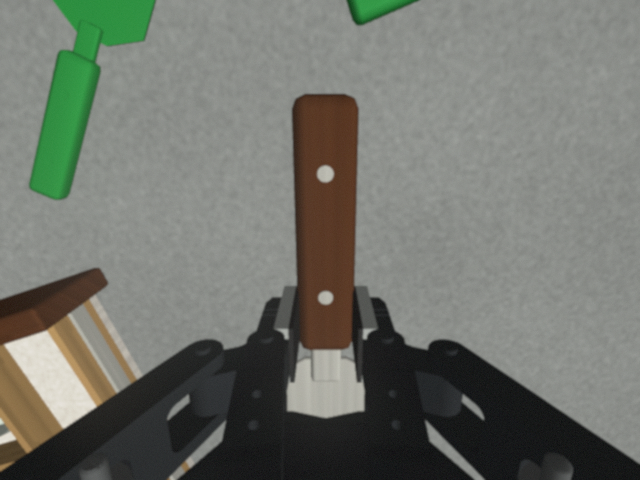

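View pics/s8.png

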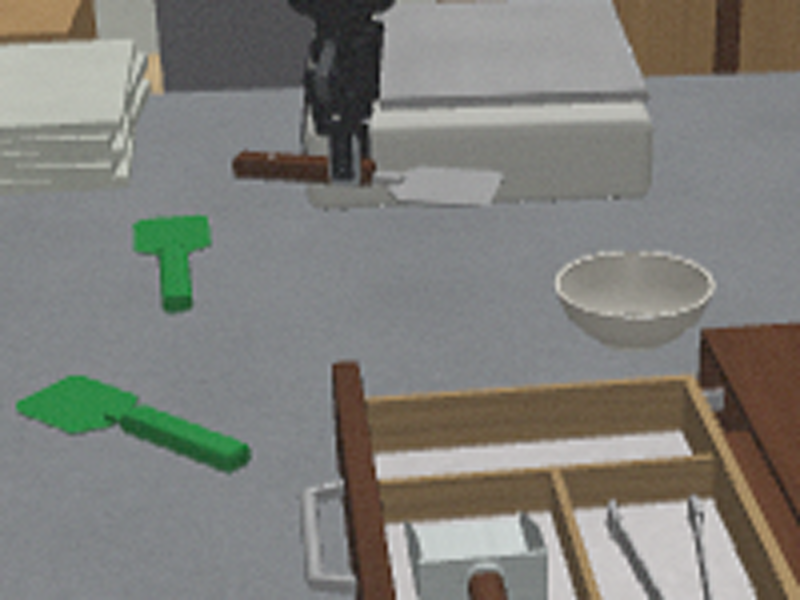

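Call:
move_arm --targets "0 0 -0.108 0 0 0 255; 0 0 -0.108 0 0 0 255; 0 0 -0.108 0 0 0 255; 0 0 0 -0.5 -1.5 -0.2 255; 0 0 0 -1 -2.9 -0.2 255; 0 0 0 -1 -2.9 -0.2 255; 0 0 0 -1 -2.9 -0.2 255; 0 0 0 -1 -2.9 -0.2 255; 0 0 0 -1 -2.9 -0.2 255; 0 0 0 -1 -2.9 -0.2 255; 0 0 0 -1 -2.9 0 255; 0 0 0 -0.7 -1.5 0 255; 0 0 0 0 0 0 255; 0 0 0 0 0 0 255"

```text
clock: 16.93
tcp_pos: [586.6, 120.8, 119.2]
orientation: [-0.045, 0.999, -0.008, -0.021]
contact_force: [0.5, 0.2, -2.2]
opening: 0.257
```

```bash
python3 -c "
from h import *
delta(595.2,117.8,100,.069+np.pi)
c=vision.calibration('wrist');np.save('w9.npy',c);s=r.state();print(s['orientation'].round(4))
cv2.imwrite('pics/w9.png',vision.camera('wrist'));crop(vision.camera('side'),200,120,250,170,'s9',3.2)
"
```

```text
t 16.93 tcp [586.6 120.8 119.2] turn [-0.014 -0.042  0.022] shift cm now-axes [-0.91 -0.35  1.89] after-turn [-0.83 -0.36  1.92] open 0.257 F [ 0.5  0.2 -2.2]
[-0.0455  0.9987 -0.0078 -0.0206]
```

View pics/w9.png

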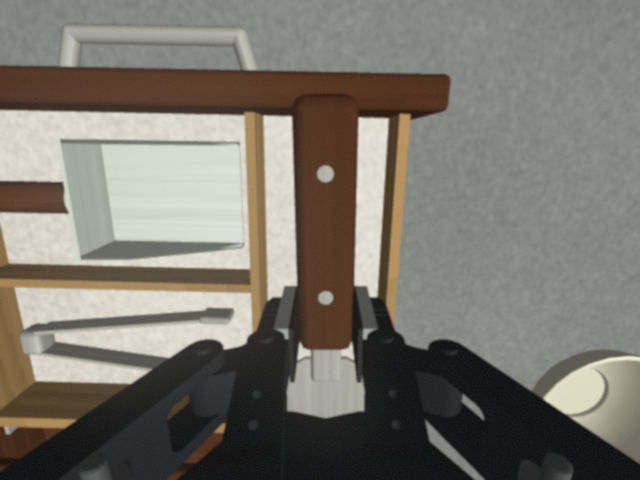

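View pics/s9.png

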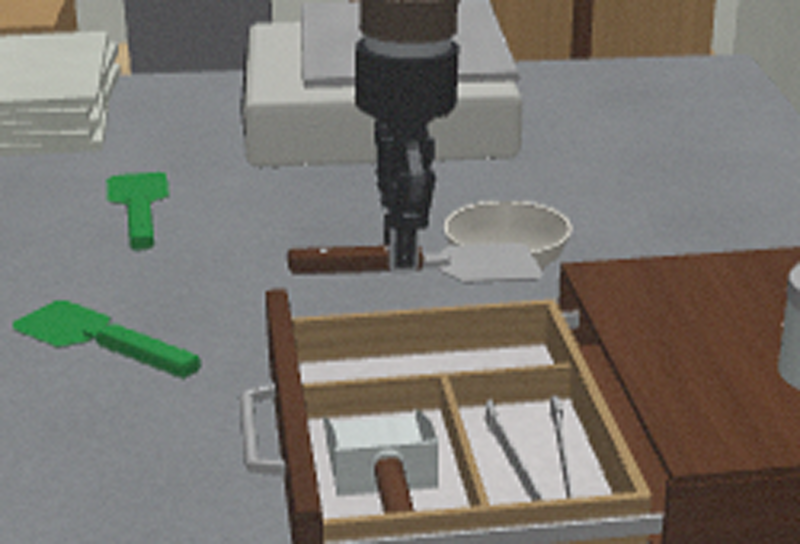

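Handle end is at (325,96) over the panel, handle/neck joint at (325,348). The bay leaves only about 9 mm end clearance, so I measure the spatula in the hand and the bay in this view.

```bash
python3 -c "
from h import *
np.set_printoptions(precision=1,suppress=True)
c=np.load('w9.npy',allow_pickle=True).item()
s=r.state();R=Ro.from_quat(s['orientation']).as_matrix();p=s['tcp_pos']
E=c['extrinsics'].copy()
# express in tool frame: world = R X + p
E2=E.copy();E2[:3,:3]=E[:3,:3]@R;E2[:3,3]=E[:3,:3]@p+E[:3,3]
ct={'K':c['K'],'extrinsics':E2}
# underside at tool z=+3.5-> top of handle tool z=3.5-16=-12.5
print('tool: end',cast(ct,[(325.5,96)],-10)[0],'start',cast(ct,[(325,349)],-12.5)[0],'blade?',cast(ct,[(325,416)],0.5)[0])
f=np.array([487.3,12,0]);a=.069;Q=np.array([[np.cos(a),-np.sin(a),0],[np.sin(a),np.cos(a),0],[0,0,1]])
L=lambda uv,z:((cast(c,uv,z)-f)@Q)
print('panel outer top',L([(20,67),(440,75)],75),'inner top',L([(20,108),(270,113)],75),'bar',L([(75,38),(235,40)],45))
print('left div',L([(247,200),(264,200)],44),'outer wall',L([(386,150),(403,150)],54),'cross div',L([(100,270),(100,282)],44))
"
```

```text
tool: end [ 86.6  -1.3 -10. ] start [-14.   -1.7 -12.5] blade? [-62.3  -1.7   0.5]
panel outer top [[  3.4 -53.2  75. ]
 [  2.7 154.7  75. ]] inner top [[ 22.6 -57.1  75. ]
 [ 22.2  70.7  75. ]] bar [[-17.4 -43.4  45. ]
 [-18.1  46.8  45. ]]
left div [[72.3 50.2 44. ]
 [72.  61.  44. ]] outer wall [[ 39.5 133.9  54. ]
 [ 39.3 143.6  54. ]] cross div [[121.9 -49.7  44. ]
 [130.5 -51.   44. ]]
```

Call:
move_arm --targets "-0.014 -0.042 0.022 0 0 0 255; 0 0 0 -0.4 -0.3 0 255; 0 0 0 0 0 0 255; 0 0 0 0 0 0 255"

```text
clock: 17.37
tcp_pos: [587.5, 123.5, 117.4]
orientation: [-0.039, 0.999, 0.0, -0.002]
contact_force: [-0.6, -0.1, -1.9]
opening: 0.263
```

```bash
python3 -c "
from h import *
delta(596.2,117.8,60,.069+np.pi)
"
```

```text
t 17.37 tcp [587.5 123.5 117.4] turn [ 0.001 -0.005  0.009] shift cm now-axes [-0.85 -0.64  5.73] after-turn [-0.83 -0.63  5.74] open 0.263 F [-0.6 -0.1 -1.9]
```

Call:
move_arm --targets "0 -0.005 0.009 -0.85 -0.65 0 255; 0 0 0 0 0 1 255; 0 0 0 0 0 1 255; 0 0 0 0 0 0 255; 0 0 0 0 0 0 255"

```text
clock: 17.78
tcp_pos: [598.9, 119.5, 95.6]
orientation: [-0.036, 0.999, 0.0, 0.001]
contact_force: [-0.6, 0.7, -1.4]
opening: 0.256
```

```bash
python3 -c "
from h import *
delta(596.2,117.8,60,.069+np.pi)
"
```

```text
t 17.78 tcp [598.9 119.5  95.6] turn [0.001 0.002 0.003] shift cm now-axes [ 0.29 -0.15  3.56] after-turn [ 0.28 -0.15  3.56] open 0.256 F [-0.6  0.7 -1.4]
```

Call:
move_arm --targets "0 0.002 0.003 0.25 -0.15 0.3 255; 0 0 0 0 0 0.8 255; 0 0 0 0 0 0.8 255; 0 0 0 0 0 0.6 255; 0 0 0 0 0 0 255; 0 0 0 0 0 0 255"

```text
clock: 18.28
tcp_pos: [595.2, 117.3, 66.6]
orientation: [-0.034, 0.999, 0.0, -0.002]
contact_force: [-0.2, -0.3, -1.2]
opening: 0.26
```

```bash
python3 -c "
from h import *
delta(596.2,117.8,18,.069+np.pi)
crop(vision.camera('side'),240,150,200,150,'s10',4)
cv2.imwrite('pics/w10.png',vision.camera('wrist'))
"
```

```text
t 18.28 tcp [595.2 117.3  66.6] turn [ 0.    -0.003 -0.001] shift cm now-axes [-0.12  0.04  4.86] after-turn [-0.1   0.04  4.86] open 0.26 F [-0.2 -0.3 -1.2]
```

View pics/s10.png

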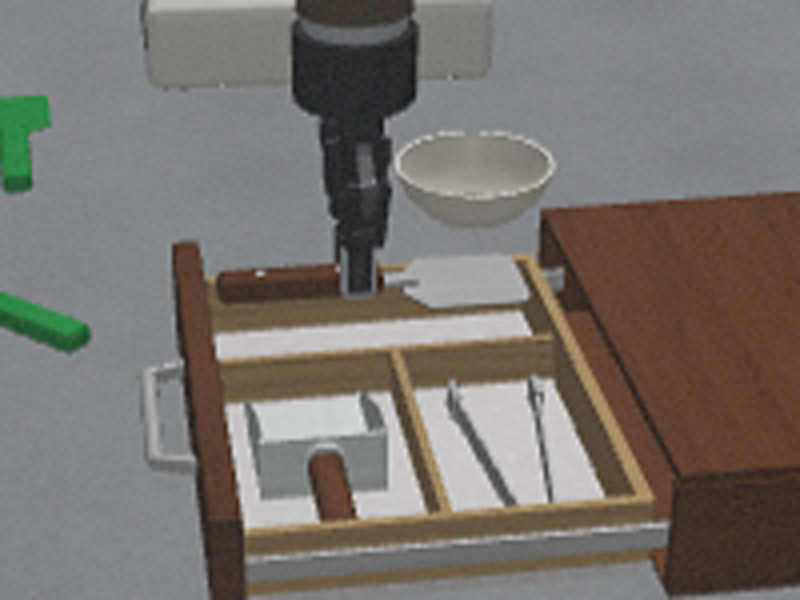

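View pics/w10.png

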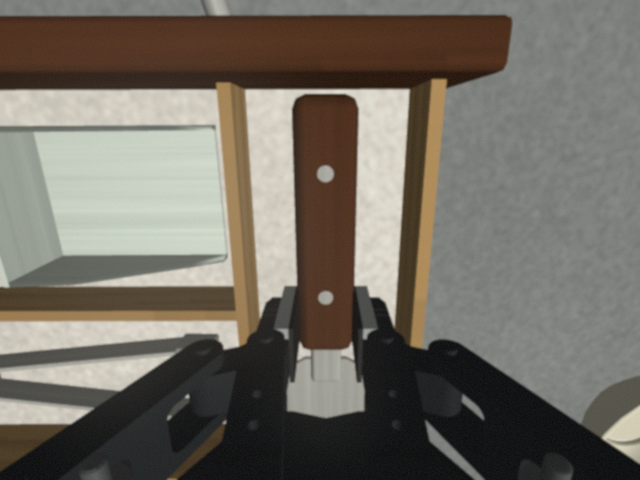

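The spatula sits centred between the bay walls, with small gaps at both ends (handle end (218,285), tip (528,285) in the side crop). Lowering.

Call:
move_arm --targets "0 -0.003 0 -0.1 0 0.6 255; 0 0 0 0 0 0.8 255; 0 0 0 0 0 0.8 255; 0 0 0 0 0 0.5 255; 0 0 0 0 0 0 255; 0 0 0 0 0 0 255"

```text
clock: 18.88
tcp_pos: [597.2, 117.7, 37.9]
orientation: [-0.034, 0.999, 0.0, 0.001]
contact_force: [-0.5, 0.2, -1.1]
opening: 0.264
```

```bash
python3 -c "
from h import *
delta(596.2,117.8,18,.069+np.pi)
"
```

```text
t 18.88 tcp [597.2 117.7  37.9] turn [ 0.001  0.002 -0.   ] shift cm now-axes [0.11 0.01 1.99] after-turn [0.1  0.02 1.99] open 0.264 F [-0.5  0.2 -1.1]
```

Call:
move_arm --targets "0 0.002 0 0.1 0 0.4 255; 0 0 0 0 0 0.5 255; 0 0 0 0 0 0.4 255; 0 0 0 0 0 0.2 255; 0 0 0 0 0 0 255; 0 0 0 0 0 0 255"

```text
clock: 19.38
tcp_pos: [596.2, 117.7, 21.3]
orientation: [-0.034, 0.999, 0.0, 0.0]
contact_force: [0.4, 0.6, -1.3]
opening: 0.262
```

```bash
python3 -c "
from h import *
delta(596.2,117.8,18,.069+np.pi)
crop(vision.camera('side'),240,150,200,150,'s11',4)
"
```

```text
t 19.38 tcp [596.2 117.7  21.3] turn [ 0.001  0.    -0.   ] shift cm now-axes [-0.    0.01  0.33] after-turn [-0.    0.01  0.33] open 0.262 F [ 0.4  0.6 -1.3]
```

View pics/s11.png

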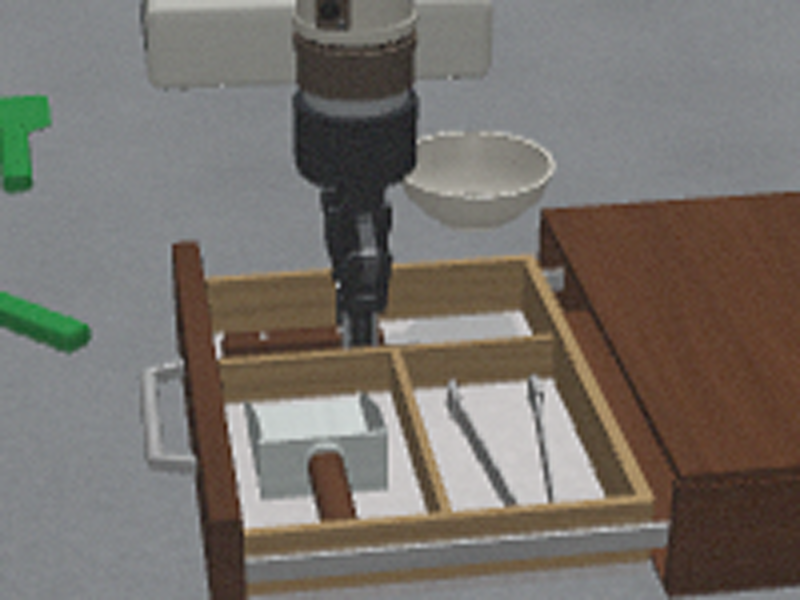

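Call:
move_arm --targets "0 0 0 0 0 0.2 255; 0 0 0 0 0 0.2 255; 0 0 0 0 0 0.1 255; 0 0 0 0 0 0.1 255; 0 0 0 0 0 0 255; 0 0 0 0 0 0 255"

```text
clock: 19.93
tcp_pos: [597.4, 117.8, 18.1]
orientation: [-0.034, 0.999, 0.001, 0.002]
contact_force: [0.0, -0.2, -1.3]
opening: 0.26
```

```bash
python3 -c "
from h import *
delta(596.2,117.8,18,.069+np.pi)
"
```

```text
t 19.93 tcp [597.4 117.8  18.1] turn [ 0.001  0.004 -0.001] shift cm now-axes [0.12 0.   0.01] after-turn [0.12 0.   0.01] open 0.26 F [ 0.  -0.2 -1.3]
```

Call:
move_arm --targets "0 0 0 0 0 0 180; 0 0 0 0 0 0 160; 0 0 0 0 0 0 145; 0 0 0 0 0 0 145; 0 0 0 0 0 0 145; 0 0 0 0 0 0 145; 0 0 0 0 0 0 145"

```text
clock: 20.52
tcp_pos: [598.7, 118.1, 18.7]
orientation: [-0.034, 0.999, 0.001, 0.003]
contact_force: [-0.5, -0.2, 0.2]
opening: 0.434
```

```bash
python3 -c "
from h import *
delta(596.2,117.8,18,.069+np.pi)
cv2.imwrite('pics/w12.png',vision.camera('wrist'))
"
```

```text
t 20.52 tcp [598.7 118.1  18.7] turn [ 0.001  0.007 -0.   ] shift cm now-axes [ 0.25 -0.01  0.07] after-turn [ 0.25 -0.01  0.07] open 0.434 F [-0.5 -0.2  0.2]
```

View pics/w12.png

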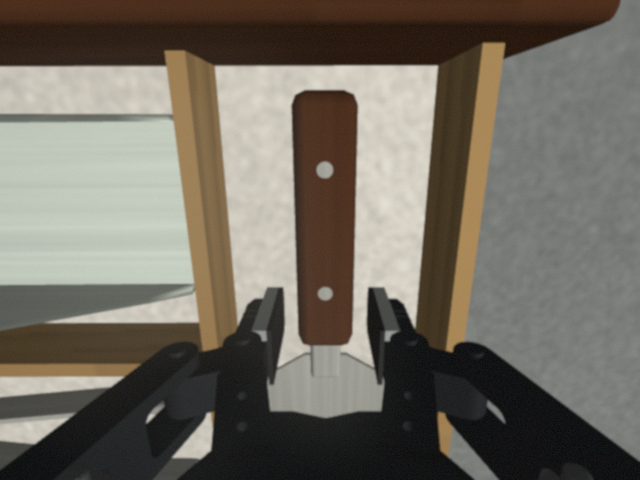

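Released and flat, with clear margins on both sides of the handle. Rising.

Call:
move_arm --targets "0 0.006 0 0.1 0 -1 145; 0 0 0 0 0 -2 145; 0 0 0 0 0 -2 145; 0 0 0 0 0 -3 145; 0 0 0 0 0 -3 145; 0 0 0 0 0 -3 200; 0 0 0 0 0 -1 255; 0 0 0 0 0 0 255; 0 0 0 0 0 0 255"

```text
clock: 21.32
tcp_pos: [595.5, 117.4, 172.6]
orientation: [-0.034, 0.999, 0.0, -0.003]
contact_force: [-0.6, 0.7, 0.1]
opening: -0.001
```

```bash
python3 -c "
from h import *
a=.069
print('pre-push', 487.3-23-45,12-23*.069-45*.069)
delta(419,8,120,.069+np.pi)
c=vision.calibration('wrist');np.save('w13.npy',c)
cv2.imwrite('pics/w13.png',vision.camera('wrist'))
print((Ro.from_quat(r.state()['orientation']).as_matrix().T@(-c['extrinsics'][:3,:3].T@c['extrinsics'][:3,3]-r.state()['tcp_pos'])).round(1))
"
```

```text
pre-push 419.3 7.308
t 21.32 tcp [595.5 117.4 172.6] turn [ 0.001 -0.006 -0.   ] shift cm now-axes [18.32 -9.71  5.37] after-turn [18.36 -9.7   5.26] open -0.001 F [-0.6  0.7  0.1]
[  77.3   -0.5 -142.6]
```

View pics/w13.png

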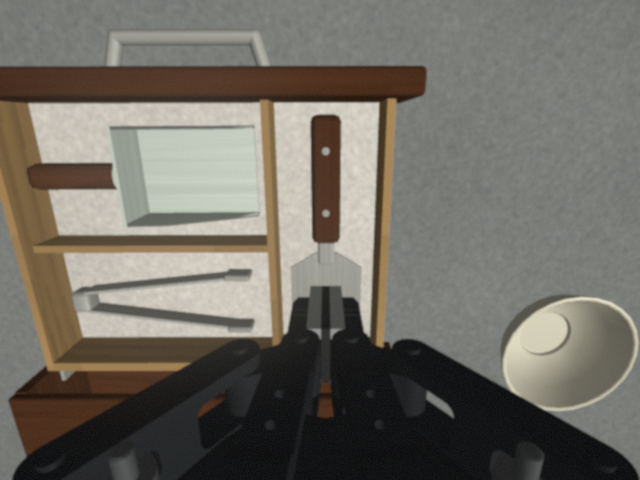

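Both tools lie in their bays: spatula handle end (325,116) and start (325,241), scoop (185,175). Checking the spatula's offset.

```bash
python3 -c "
from h import *
np.set_printoptions(precision=1,suppress=True)
c=np.load('w13.npy',allow_pickle=True).item()
f=np.array([487.3,12,0]);a=.069;R=np.array([[np.cos(a),-np.sin(a),0],[np.sin(a),np.cos(a),0],[0,0,1]])
L=lambda uv,z:((cast(c,uv,z)-f)@R)
print('end',L([(325,116)],28),'exp 28 98','start',L([(326,241)],30),'exp 132 98')
print('panel in/out top',L([(300,100),(300,67)],75),'crossdiv',L([(150,238),(150,250)],44),'wall L in',L([(383,200)],54),'div',L([(270,200),(264,200)],44))
print('scoop back',L([(110,126),(127,226)],54)); print('bar',L([(185,35)],45))
"
```

```text
end [[30.4 97.2 28. ]] exp 28 98 start [[130.6  98.   30. ]] exp 132 98
panel in/out top [[22.2 81.3 75. ]
 [ 3.1 81.7 75. ]] crossdiv [[123.6 -43.1  44. ]
 [133.8 -44.6  44. ]] wall L in [[ 90.7 140.6  54. ]] div [[92.7 54.5 44. ]
 [92.7 49.8 44. ]]
scoop back [[ 37.9 -54.1  54. ]
 [110.9 -54.1  54. ]]
bar [[-21.2   2.1  45. ]]
```

Both are within about 2 mm of centre. Moving in front of the pull.

Call:
move_arm --targets "0 0 0 1.3 -0.7 0 255; 0 0 0 2.6 -1.4 0 255; 0 0 0 2.6 -1.4 0 255; 0 0 0 2.6 -1.4 0 255; 0 0 0 2.6 -1.4 0 255; 0 0 0 2.6 -1.4 0 255; 0 0 0 2.6 -1.4 0 255; 0 0 0 1.3 -0.7 0 255; 0 0 0 0 0 0 255; 0 0 0 0 0 0 255"

```text
clock: 22.2
tcp_pos: [401.5, 3.0, 155.9]
orientation: [-0.035, 0.999, -0.0, -0.019]
contact_force: [0.8, -0.3, 1.1]
opening: 0.0
```

```bash
python3 -c "
from h import *
delta(415,7,25,.069+np.pi)
"
```

```text
t 22.2 tcp [401.5   3.  155.9] turn [ 0.001 -0.037  0.001] shift cm now-axes [-1.86  0.29 13.03] after-turn [-1.38  0.3  13.09] open 0.0 F [ 0.8 -0.3  1.1]
```

Call:
move_arm --targets "0 -0.037 0 0 0.3 1 255; 0 0 0 -0.3 0 2.4 255; 0 0 0 0 0 2.4 255; 0 0 0 0 0 2.4 255; 0 0 0 0 0 2.4 255; 0 0 0 0 0 1.3 255; 0 0 0 0 0 0 255; 0 0 0 0 0 0 255"

```text
clock: 22.87
tcp_pos: [410.5, 10.1, 28.6]
orientation: [-0.037, 0.999, 0.001, 0.002]
contact_force: [0.9, -0.3, 0.9]
opening: 0.003
```

```bash
python3 -c "
from h import *
delta(440,8,25,.069+np.pi)
cv2.imwrite('pics/w14.png',vision.camera('wrist'));crop(vision.camera('side'),200,150,200,150,'s14',4)
"
```

```text
t 22.87 tcp [410.5  10.1  28.6] turn [0.002 0.003 0.005] shift cm now-axes [-2.92 -0.43  0.36] after-turn [-2.93 -0.42  0.36] open 0.003 F [ 0.9 -0.3  0.9]
```

View pics/s14.png

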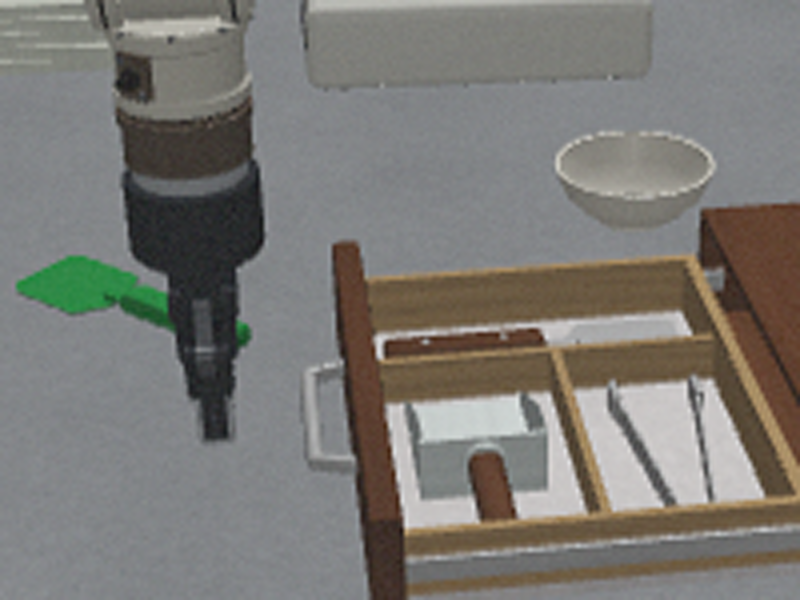

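View pics/w14.png

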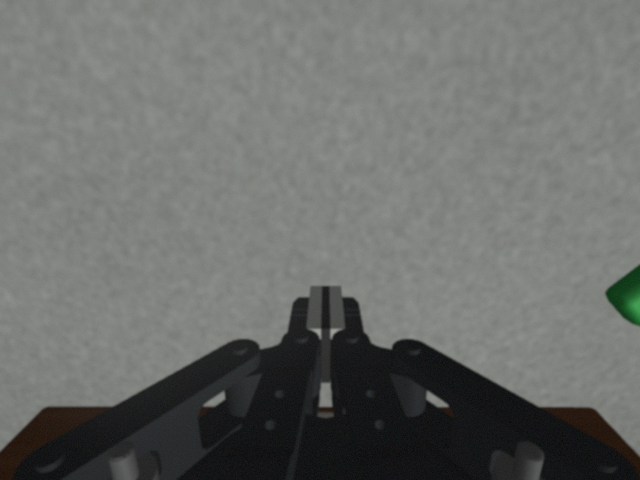

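Fingers are shut in front of the pull and clear of the green look-alike. Approaching slowly.

Call:
move_arm --targets "0 0 0.005 -0.5 -0.1 0.1 255; 0 0 0 -0.8 -0.1 0.05 255; 0 0 0 -0.8 0 0 255; 0 0 0 -0.6 0 0 255; 0 0 0 -0.6 0 0 255; 0 0 0 -0.6 0 0 255; 0 0 0 -0.8 0 0 255; 0 0 0 -0.8 0 0 255; 0 0 0 -0.8 0 0 255"

```text
clock: 23.72
tcp_pos: [479.2, 12.6, 31.7]
orientation: [-0.034, 0.999, 0.001, 0.002]
contact_force: [-2.9, 1.0, 3.1]
opening: 0.003
```

```bash
python3 -c "
from h import *
print(r.state()['joint_vel'].round(3))
delta(684,24.5,27,.069+np.pi)
crop(vision.camera('side'),200,150,200,150,'s15',4)
"
```

```text
[0.01  0.169 0.273 0.118 0.    0.01 ]
t 23.72 tcp [479.2  12.6  31.7] turn [ 0.002  0.005 -0.   ] shift cm now-axes [-20.51  -0.22   0.57] after-turn [-20.52  -0.22   0.47] open 0.003 F [-2.9  1.   3.1]
```

View pics/s15.png

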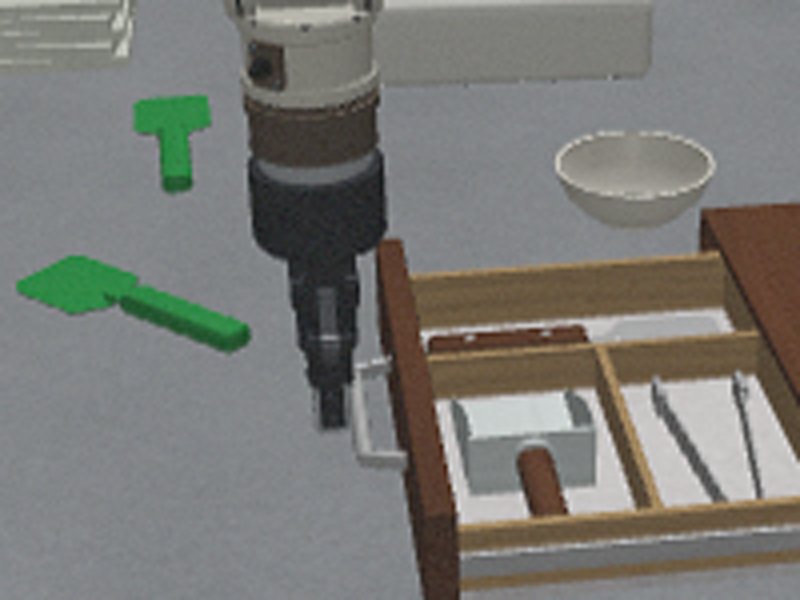

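The pull is moving with about 3 N, and both tools are undisturbed. Continuing at about 0.1 m/s.

Call:
move_arm --targets "0 0.003 0 -0.8 0 0.1 255; 0 0 0 -0.9 0 0.05 255; 0 0 0 -0.9 0 0.05 255; 0 0 0 -0.9 0 0.05 255; 0 0 0 -0.9 0 0.05 255; 0 0 0 -0.9 0 0.05 255; 0 0 0 -0.9 0 0.05 255; 0 0 0 -0.9 0 0.05 255"

```text
clock: 24.43
tcp_pos: [554.3, 17.8, 26.9]
orientation: [-0.034, 0.999, 0.001, -0.001]
contact_force: [-2.5, 0.6, 2.6]
opening: -0.0
```

```bash
python3 -c "
from h import *
delta(684,26.5,27,.069+np.pi)
"
```

```text
t 24.43 tcp [554.3  17.8  26.9] turn [ 0.002 -0.002 -0.   ] shift cm now-axes [-13.    -0.02  -0.04] after-turn [-1.3e+01 -3.0e-02 -1.0e-02] open -0.0 F [-2.5  0.6  2.6]
```

Call:
move_arm --targets "0 0 0 -0.9 0 0 255; 0 0 0 -0.9 0 0 255; 0 0 0 -0.9 0 0 255; 0 0 0 -0.9 0 0 255; 0 0 0 -0.9 0 0 255; 0 0 0 -0.9 0 0 255; 0 0 0 -0.8 0 0 255; 0 0 0 -0.6 0 0 255; 0 0 0 -0.4 0 0 255"

```text
clock: 25.18
tcp_pos: [631.6, 23.2, 25.7]
orientation: [-0.034, 0.999, 0.001, -0.002]
contact_force: [-3.5, 0.6, 2.3]
opening: 0.001
```

```bash
python3 -c "
from h import *
delta(680,26,27,.069+np.pi)
crop(vision.camera('side'),240,150,200,150,'s16',4)
"
```

```text
t 25.18 tcp [631.6  23.2  25.7] turn [ 0.002 -0.004 -0.   ] shift cm now-axes [-4.85 -0.06 -0.16] after-turn [-4.85 -0.06 -0.13] open 0.001 F [-3.5  0.6  2.3]
```

View pics/s16.png

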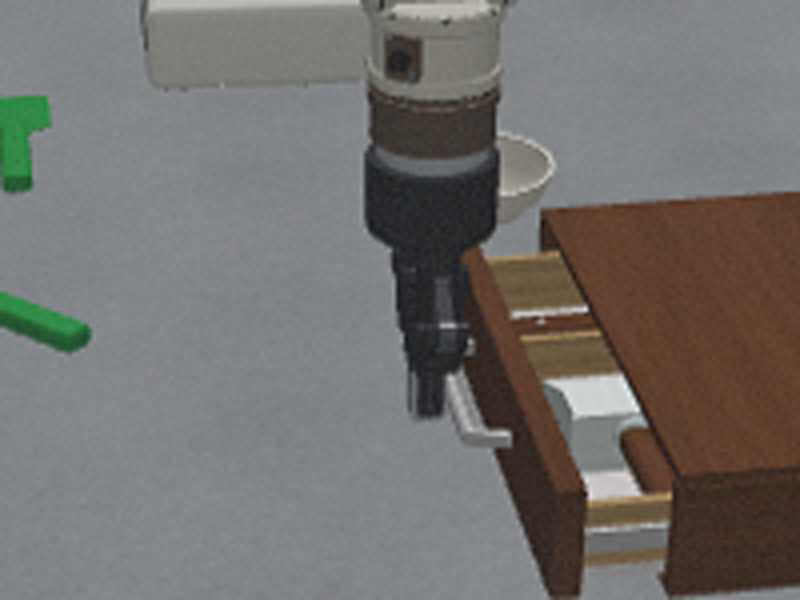

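About 45 mm left; slowing.

Call:
move_arm --targets "0 0 0 -0.6 0 0 255; 0 0 0 -0.7 0 0 255; 0 0 0 -0.7 0 0 255; 0 0 0 -0.7 0 0 255; 0 0 0 -0.5 0 0 255; 0 0 0 -0.4 0 0 255; 0 0 0 -0.3 0 0 255; 0 0 0 -0.3 0 0 255"

```text
clock: 25.9
tcp_pos: [676.2, 26.4, 25.2]
orientation: [-0.034, 0.999, 0.001, -0.003]
contact_force: [-4.3, -0.9, 3.1]
opening: 0.003
```

```bash
python3 -c "
from h import *
delta(680,26,27,.069+np.pi)
"
```

```text
t 25.9 tcp [676.2  26.4  25.2] turn [ 0.002 -0.007 -0.   ] shift cm now-axes [-0.38 -0.06 -0.19] after-turn [-0.38 -0.07 -0.18] open 0.003 F [-4.3 -0.9  3.1]
```

Call:
move_arm --targets "0 0 0 -0.3 0 0 255; 0 0 0 -0.3 0 0 255; 0 0 0 -0.3 0 0 255; 0 0 0 -0.2 0 0 255; 0 0 0 0 0 0 255"

```text
clock: 26.32
tcp_pos: [679.0, 26.6, 24.8]
orientation: [-0.034, 0.999, 0.001, -0.013]
contact_force: [-0.3, 0.5, 0.4]
opening: 0.002
```

```bash
python3 -c "
from h import *
delta(680,26,27,.069+np.pi)
crop(vision.camera('side'),240,150,200,150,'s17',4)
"
```

```text
t 26.32 tcp [679.   26.6  24.8] turn [ 0.002 -0.026 -0.   ] shift cm now-axes [-0.09 -0.06 -0.22] after-turn [-0.1  -0.06 -0.22] open 0.002 F [-0.3  0.5  0.4]
```

View pics/s17.png

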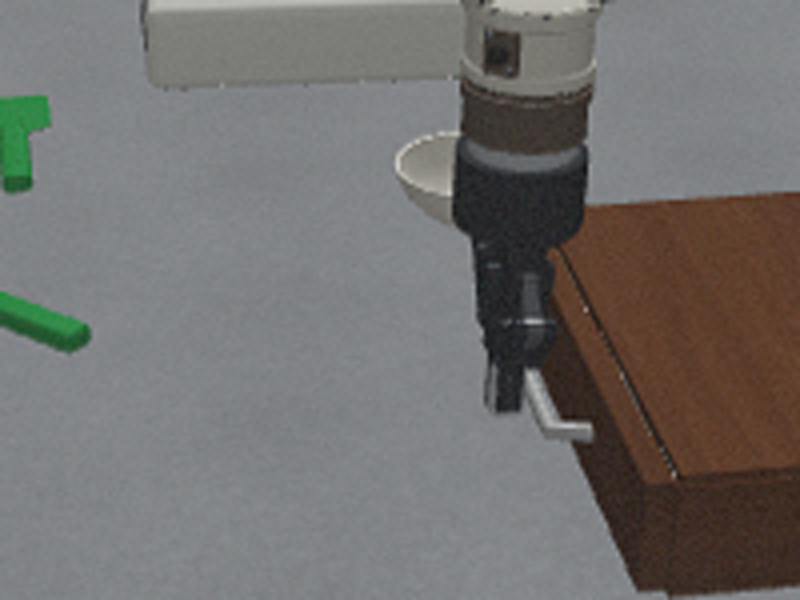

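The drawer looks nearly shut, with a thin gap line. Pressing a little further to feel the stop.

Call:
move_arm --targets "0 -0.02 0 -0.2 0 0 255; 0 0 0 -0.3 0 0 255; 0 0 0 -0.3 0 0 255; 0 0 0 -0.3 0 0 255"

```text
clock: 26.7
tcp_pos: [679.3, 26.6, 24.2]
orientation: [-0.034, 0.999, 0.001, -0.013]
contact_force: [-11.6, -0.9, 7.6]
opening: -0.0
```

```bash
python3 -c "
from h import *
delta(680,26,27,.069+np.pi)
crop(vision.camera('side'),340,180,100,75,'s18',8)
"
```

```text
t 26.7 tcp [679.3  26.6  24.2] turn [ 0.002 -0.027 -0.001] shift cm now-axes [-0.06 -0.06 -0.29] after-turn [-0.07 -0.06 -0.28] open -0.0 F [-11.6  -0.9   7.6]
```

View pics/s18.png

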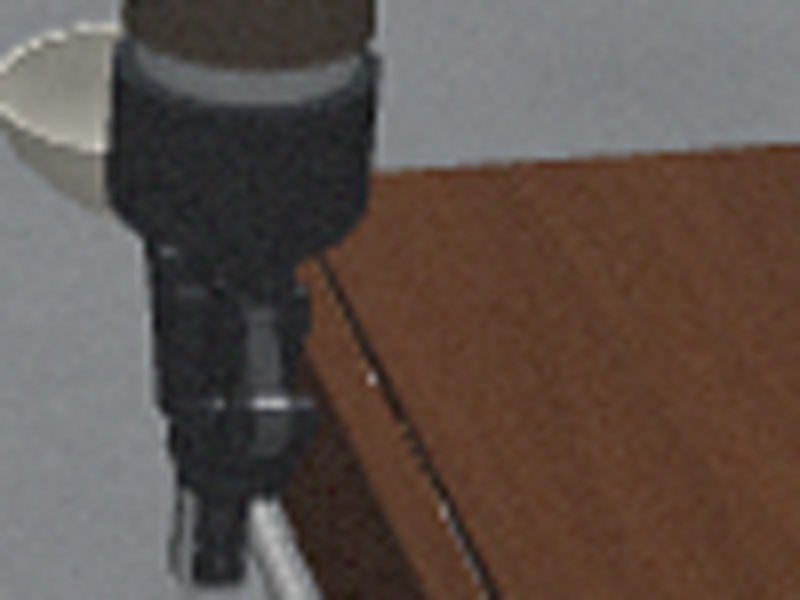

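Force rises to 12 N with no further travel (about 3 N while sliding), so it is at the stop. Backing off.

Call:
move_arm --targets "0 0 0 0.5 0 0 255; 0 0 0 1.5 0 -0.1 255; 0 0 0 3 0 -0.2 255; 0 0 0 3 0 -1 255; 0 0 0 3 0 -2 255; 0 0 0 3 0 -2 255; 0 0 0 3 0 -2 255; 0 0 0 3 0 -2 255; 0 0 0 3 0 -2 255; 0 0 0 1.5 0 -1 255; 0 0 0 0 0 0 255; 0 0 0 0 0 0 255; 0 0 0 0 0 0 255"

```text
clock: 27.83
tcp_pos: [440.5, 9.6, 155.3]
orientation: [-0.034, 0.999, 0.001, 0.005]
contact_force: [0.6, -1.2, 0.6]
opening: -0.002
```

```bash
python3 -c "
from h import *
np.set_printoptions(precision=1,suppress=True)
s=r.state();print(s['tcp_pos'],s['contact_force'],s['joint_vel'])
t=vision.camera('top');cv2.imwrite('pics/t20.png',t);crop(t,200,20,330,220,'t20c',2.4)
crop(vision.camera('side'),300,150,250,200,'s20',3)
"
```

```text
[440.5   9.6 155.3] [ 0.6 -1.2  0.6] [-0.  0.  0. -0.  0.  0.]
```

View pics/t20c.png

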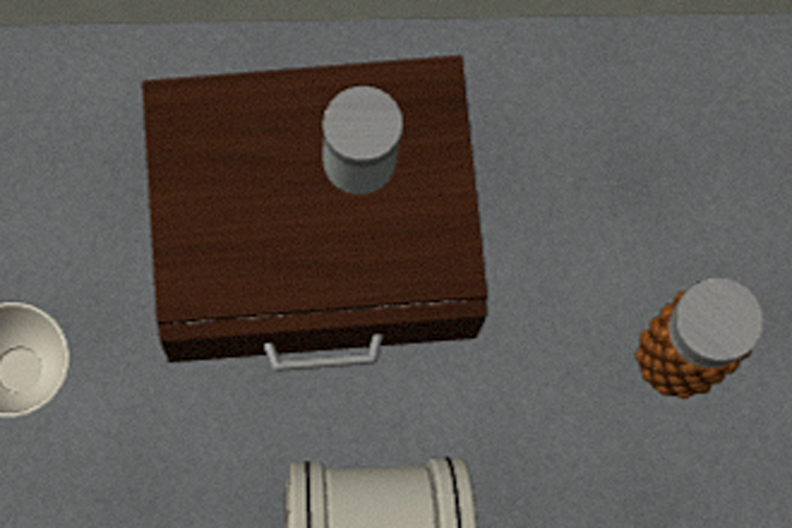

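View pics/s20.png

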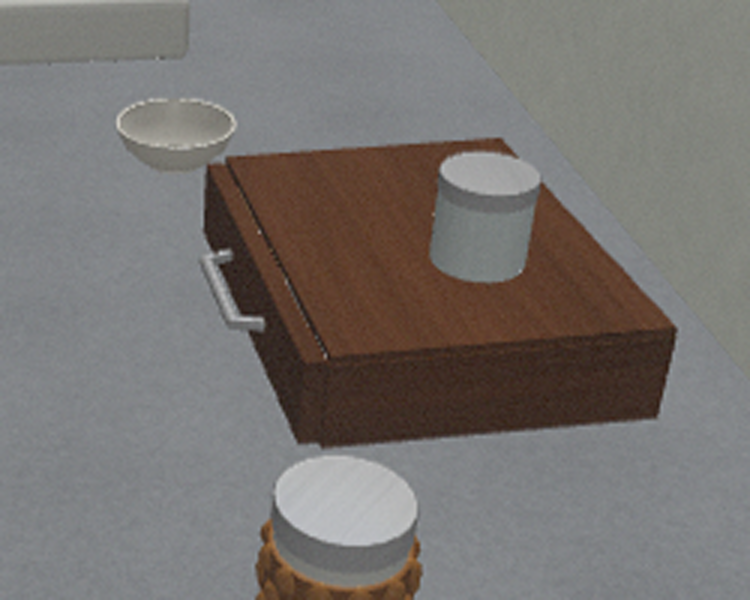

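The drawer appears shut against the unit, with the bowl and jar in place. One numeric check of the bar travel against the unit front.

```bash
python3 -c "
from h import *
c=vision.calibration('top')
b=cast(c,np.array([(278,367),(371,361)])/2.4+[200,20],45).mean(0)
u=cast(c,np.array([(160,323),(486,298)])/2.4+[200,20],80).mean(0)
print('bar',b.round(1),'start ~464,10.3; travel',np.hypot(*(b[:2]-[464,10.3])).round(1),'unit-bar gap',(u-b).round(1),'exp 41-46 (18+23 + half bar)')
a=cv2.imread('pics/top0.png');d=cv2.imread('pics/t20.png')
for n,(x,y,w,h) in dict(bowl=(170,135,70,70),jar=(455,125,75,75)).items():
    print(n,np.abs(a[y:y+h,x:x+w].astype(int)-d[y:y+h,x:x+w]).mean().round(2))
"
```

```text
bar [690.4  26.4  45. ] start ~464,10.3; travel 227.0 unit-bar gap [43.1  1.7 35. ] exp 41-46 (18+23 + half bar)
bowl 3.28
jar 3.46
```

```bash
python3 -c "
from cell import sign_off
print(sign_off())"
```

```text
the job is handed in; nothing more can be done
None
```

Both tools are put away, the drawer is shut, and I handed the job in at about 28 s; no verdict was reported.

- **Scoop:** it lies crosswise on the wide bay's floor, handle to the right. I measured it within about 2 mm of the bay's centre after release.
- **Spatula:** it lies flat in the long bay, handle to the front. I measured it within about 2 mm of centre.
- **Drawer:** I pushed it shut at about 0.1 m/s with roughly 3 N. At the stop the force rose to 12 N with no more travel. The pull moved about 227 mm, and the bar now sits 43 mm ahead of the unit front, where 41 mm is expected; that is within the calibration error.
- **Bystanders:** the jar and bowl areas looked unchanged from the first picture. The tongs were still in their bay the last time I could see them, before the drawer closed.
- **Not checked:** I could not see inside the drawer once it was shut. When the arm last held still, the fingers were clear and the arm was at rest.
- **Disagreement:** single wrist-camera readings of the drawer panel and divider disagreed by up to about 4 mm in opposite directions. I kept the estimate from the top camera, which lay between them.

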